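# Pack the brioches and nest the baking cups

## Task

Clear the bakery bench: set the brioches that are still on the table into the round tin, upright in one flat close-packed layer with those already there (none on top of another, all standing on the floor of the tin). Nest the tapered baking cups fully home and upright on the one of their own shape that already stands on the wooden board, round on round and square on square, and stand the straight-sided pots, which will not nest, upright side by side on the floor of the grey crate. Leave the pastry ring, the scraper and the jar where they are.

Things in the scene. Friction and masses are not known exactly. Their poses are not given: they have to be found in the camera images.
- tin: Open round green tin, fixed. Origin: centre of its underside on the table. Outside diameter 188 mm, inside 182 mm, inner floor 4 mm above the origin, rim 30 mm above it. It just takes seven brioches in one flat layer: one in the middle and six round it, their centres 56 to 63 mm from the middle.
- packed0: Small brioche, rigid crust, about 60 g, origin: centre of its underside, z up. 60 mm high: a foot of 40 mm diameter widens to 56 mm (20 to 26 mm above the origin), then rounds in to a shoulder at 36 mm, on which stands a darker upright topknot of 28 mm diameter, from 36 to 58 mm above the origin, good to grip from above. Already in the tin, in the middle.
- packed1: Small brioche, rigid crust, about 60 g, origin: centre of its underside, z up. 60 mm high: a foot of 40 mm diameter widens to 56 mm (20 to 26 mm above the origin), then rounds in to a shoulder at 36 mm, on which stands a darker upright topknot of 28 mm diameter, from 36 to 58 mm above the origin, good to grip from above. Already in the tin, in the outer round (the three lie at about 0, 60 and 180 degrees round the middle, turned with the tin).
- packed2: Small brioche, rigid crust, about 60 g, origin: centre of its underside, z up. 60 mm high: a foot of 40 mm diameter widens to 56 mm (20 to 26 mm above the origin), then rounds in to a shoulder at 36 mm, on which stands a darker upright topknot of 28 mm diameter, from 36 to 58 mm above the origin, good to grip from above. Already in the tin, in the outer round (the three lie at about 0, 60 and 180 degrees round the middle, turned with the tin).
- packed3: Small brioche, rigid crust, about 60 g, origin: centre of its underside, z up. 60 mm high: a foot of 40 mm diameter widens to 56 mm (20 to 26 mm above the origin), then rounds in to a shoulder at 36 mm, on which stands a darker upright topknot of 28 mm diameter, from 36 to 58 mm above the origin, good to grip from above. Already in the tin, in the outer round (the three lie at about 0, 60 and 180 degrees round the middle, turned with the tin).
- bun1: Small brioche, rigid crust, about 60 g, origin: centre of its underside, z up. 60 mm high: a foot of 40 mm diameter widens to 56 mm (20 to 26 mm above the origin), then rounds in to a shoulder at 36 mm, on which stands a darker upright topknot of 28 mm diameter, from 36 to 58 mm above the origin, good to grip from above. Still on the table at the start.
- bun2: Small brioche, rigid crust, about 60 g, origin: centre of its underside, z up. 60 mm high: a foot of 40 mm diameter widens to 56 mm (20 to 26 mm above the origin), then rounds in to a shoulder at 36 mm, on which stands a darker upright topknot of 28 mm diameter, from 36 to 58 mm above the origin, good to grip from above. Still on the table at the start.
- bun3: Small brioche, rigid crust, about 60 g, origin: centre of its underside, z up. 60 mm high: a foot of 40 mm diameter widens to 56 mm (20 to 26 mm above the origin), then rounds in to a shoulder at 36 mm, on which stands a darker upright topknot of 28 mm diameter, from 36 to 58 mm above the origin, good to grip from above. Still on the table at the start.
- board: Fixed wooden board, 230 mm along its x, 130 mm along its y, 12 mm thick. Origin: centre of its underside; its top is 12 mm above that. The two cups that begin the stacks stand on it about 110 mm apart.
- round0: White round flared baking cup, 48 mm high, 120 g. Origin: centre of underside. Upright collar 34 to 48 mm above it (grip here), 66 mm outside, 60 inside; body below steps in to 56, tapering to a 38 mm foot. Nested, its collar rests on the rim below: 14 mm higher. Stands on the board.
- round1: White round flared baking cup, 48 mm high, 120 g. Origin: centre of underside. Upright collar 34 to 48 mm above it (grip here), 66 mm outside, 60 inside; body below steps in to 56, tapering to a 38 mm foot. Nested, its collar rests on the rim below: 14 mm higher. May be absent.
- round2: White round flared baking cup, 48 mm high, 120 g. Origin: centre of underside. Upright collar 34 to 48 mm above it (grip here), 66 mm outside, 60 inside; body below steps in to 56, tapering to a 38 mm foot. Nested, its collar rests on the rim below: 14 mm higher. May be absent.
- square0: Blue square flared baking cup, 48 mm high, 120 g. Origin: centre of underside. Upright collar 34 to 48 mm above it (grip here), 64 mm outside, 58 inside; body below steps in to 54, tapering to a 38 mm foot. Nested, its collar rests on the rim below: 14 mm higher. x, y axes square to its faces; nests within 4 degrees of square. Stands on the board.
- square1: Blue square flared baking cup, 48 mm high, 120 g. Origin: centre of underside. Upright collar 34 to 48 mm above it (grip here), 64 mm outside, 58 inside; body below steps in to 54, tapering to a 38 mm foot. Nested, its collar rests on the rim below: 14 mm higher. x, y axes square to its faces; nests within 4 degrees of square. May be absent.
- square2: Blue square flared baking cup, 48 mm high, 120 g. Origin: centre of underside. Upright collar 34 to 48 mm above it (grip here), 64 mm outside, 58 inside; body below steps in to 54, tapering to a 38 mm foot. Nested, its collar rests on the rim below: 14 mm higher. x, y axes square to its faces; nests within 4 degrees of square. May be absent.
- odd_round: Straight-sided stoneware pot, round, white, 66 mm outside diameter, 40 mm high, about 150 g, walls 4 mm, open at the top, does not taper and so nests in nothing. Origin: centre of its underside, z up. May be absent.
- odd_square: Straight-sided stoneware pot, square, blue, 64 mm wide, x and y axes square to its faces, 40 mm high, about 150 g, walls 4 mm, open at the top, does not taper and so nests in nothing. Origin: centre of its underside, z up. May be absent.
- crate: Fixed open grey plastic crate, 130 mm along its x, 240 mm along its y, walls 4 mm thick and 30 mm high. Origin: centre of its underside on the table; its inner floor is 4 mm above that.
- cutter: Bystander: steel pastry ring, 60 mm across, 30 mm high, origin at the centre of its underside.
- scraper: Bystander: steel dough scraper 75 by 90 mm with blue grip, lying flat, origin at the centre of its underside.
- jar: Bystander: amber glass jar, 70 mm across, 100 mm high, origin at the centre of its underside.

How it is judged:
By the outcome, as a careful person would: the job done as asked, in the order asked, and still so for the second after the job is handed in, with the robot touching nothing.
Of round1, round2, square1, square2 only 2 to 4 are there at a start; the rules pass over those that are not, and their reading is None.
Of odd_round, odd_square only 1 to 2 are there at a start; the rules pass over those that are not, and their reading is None.
At some moment in a run one of bun1, bun2, bun3, odd_round, odd_square may be knocked a few centimetres aside while the robot is not near it.
It also fails if it takes over 210 s, if anything falls off the work surface, if the arm or the gripper's body presses on something with over 40 N, if the wrist force passes 120 N, or if a joint passes its speed limit or range.

## Robot

A 6-joint arm with a two-finger parallel gripper is mounted at the origin on the work surface. World frame = base frame: x ahead of the robot, y to its left, z up, the work surface at z = 0. Lengths are in m, angles in rad, forces in N, time in s.
With the tool pointing down it reaches from about 0.375 to 0.9 m from the base axis. Payload 3.1 kg.
Tool frame: the origin (TCP) lies on the mounting face of the last link; the fingertips stand 182 mm ahead of it and the grasp point (between the pads) lies 164 mm ahead of it; z points along the fingers, y is the direction in which the jaws open and shut (so a half turn about z gives the same grasp; the last joint's range is limited). The gripper opens to 87 mm and grips with 3 to 60 N. Pads are 19 mm wide; open, the fingers measure 117 mm over their backs; the gripper's body (75 mm by 190 mm) begins 51 mm behind the grasp point.
Start: joints at [0.958, 0.527, 1.433, -0, 1.181, -0.178], TCP at [0.263, 0.567, 0.405] pointing down, gripper open.
Joint ranges: [-3.08, 3.08], [-0.75, 2.2], [0.22, 2.44], [-1.43, 4.57], [0, 2.65], [-2.85, 2.85]. Speed limits (rad/s): [2.79, 2.79, 3.14, 3.14, 3.14, 3.14].

## Interface

Orientations are given as a unit quaternion [x, y, z, w].
In Python, from rig import robot, camera, camera_model gives the robot as it stands.
- The arm moves only by the tool drive_tool, never from a script. Its argument "plan" is a list that holds one entry, the list of rows, each a list of 6 numbers: the shift along the world's x, y, z in units of 2.5 cm (1.0 is 2.5 cm), then the turn, a rotation vector about the world's x, y, z in units of 6 degrees (1.0 is 6 degrees). A call has 1 to 8 rows; each row shifts and turns the commanded pose from where the row before left it; what a row does not reach is not made up. A row lasts 1/8 s, in which the tool goes at most 62.5 mm and 10.7 degrees, less where a joint would pass 70% of its speed; a pose out of reach is approached as far as the arm can. A call with a number of a shift or a turn outside -1 to 1 is refused whole. A call with a gripper value outside its range is refused whole. "grip" is the closure, from 0 (fully open) to 1 (shut), set as the call begins (left out, the last holds). The fingers move at their own pace and stop on an object; "force" is the grip in N (left out, the last holds). Time passes only in rows, so rows that do not move let the fingers close. It gives the time, the measured TCP pose, the force and the opening at its end, in the units of the state.
- robot.get_obs(): the state, without advancing time (a new reading comes with each control period).
- camera(name): name is "side" or "top"; returns the picture (400x640x3 uint8, red, green, blue); there is no depth.
- camera_model(name): a dict with "K" (3x3 intrinsics, pixels), "world_to_cam" (4x4, takes a point from world to camera coordinates). Camera axes: x right, y up, looking along -z (the intrinsics and any distortion apply to the point x, -y, -z); pixel columns grow to the right and rows downward; lengths in m; the calibration is good to about 2 mm. A picture is of the moment at which its call begins. camera_model takes no time and is no camera call.
- robot.hand_in(): hands the job in, once; it reports no verdict.
The state is a dict: "time": time; "q": joint angles; "joint_velocities": joint speeds; "joint_torque": joint torques, N m; "position": TCP position; "tool_rot": TCP orientation; "ft_force": force on the tool from outside, world axes, zero at the start; "moment": the same for the moment, N m; "grip_width": finger opening in m.
Only numpy, scipy, OpenCV 4.12 (cv2) and the standard library are available. Lean on these libraries where they do the work, as an engineer would, in place of code of your own. Each camera call takes 0.05 s, during which the arm holds its last target.

## Working session

There is one attempt and no reset: what is moved stays moved. The work goes in short steps, Python scripts to look and compute and a tool call to move; the robot and the scene stay as the last step left them, time stands still between calls to the robot, and variables do not carry over. Pictures are saved under pics/ and viewed, and the job is handed in when it is done.

Besides the shell and the picture viewer there is one more tool, called as name(argument=value, ...), one argument or row to a line, values as JSON. drive_tool: Moves the arm, as the interface text tells. Shifts and turns lie within -1 to 1; 1 stands for 2.5 cm of shift or 6 degrees of turn. Its arguments: {"type":"object","properties":{"plan":{"type":"array","items":{"type":"array","items":{"type":"array","items":{"type":"number","minimum":-1,"maximum":1}}}},"grip":{"type":"number"},"force":{"type":"number"}},"required":["plan"]}

```bash
ls; mkdir -p pics; python3 - <<'E'
from rig import robot,camera,camera_model
import cv2,numpy as np
for n in ("top","side"):
    im=camera(n); cv2.imwrite(f"pics/{n}0.png",im[:,:,::-1])
    m=camera_model(n); print(n,m)
o=robot.get_obs()
for k,v in o.items(): print(k,v)
E
```

```text
pics
top {'K': array([[493.20842787,   0.        , 324.9557303 ],
       [  0.        , 493.20842787, 195.28453208],
       [  0.        ,   0.        ,   1.        ]]), 'world_to_cam': array([[-0.01239936, -0.99991844,  0.00306092,  0.04546969],
       [ 0.98969906, -0.01183589,  0.14267337, -0.53469657],
       [-0.1426255 ,  0.00479845,  0.98976509, -1.28696526],
       [ 0.        ,  0.        ,  0.        ,  1.        ]])}
side {'K': array([[497.56324376,   0.        , 320.53532631],
       [  0.        , 497.56324376, 192.17733957],
       [  0.        ,   0.        ,   1.        ]]), 'world_to_cam': array([[ 0.9039529 , -0.4275307 ,  0.00930875, -0.48913062],
       [ 0.27956788,  0.60729847,  0.74366012, -0.22587362],
       [-0.32359072, -0.6696313 ,  0.66849306, -1.20367584],
       [ 0.        ,  0.        ,  0.        ,  1.        ]])}
time 0.1
q [ 9.57535636e-01  5.28425327e-01  1.43379098e+00 -1.57390109e-05
  1.18137866e+00 -1.78474453e-01]
joint_velocities [ 0.00022025 -0.00211438 -0.00236754 -0.00055539  0.0005221  -0.00172073]
joint_torque [ 2.65312201e-04 -4.40985811e+01 -1.77150321e+01  6.34965277e-02
  5.34286292e-02 -5.58711690e-05]
position [0.26304165 0.56661389 0.40383174]
tool_rot [ 2.15681804e-01  9.76463188e-01 -9.26533948e-04 -3.79339552e-04]
ft_force [-0.94101847  0.68936103  0.32323142]
moment [-0.00628368 -0.02130561 -0.02025697]
grip_width 0.08723484854418585
```

View pics/top0.png

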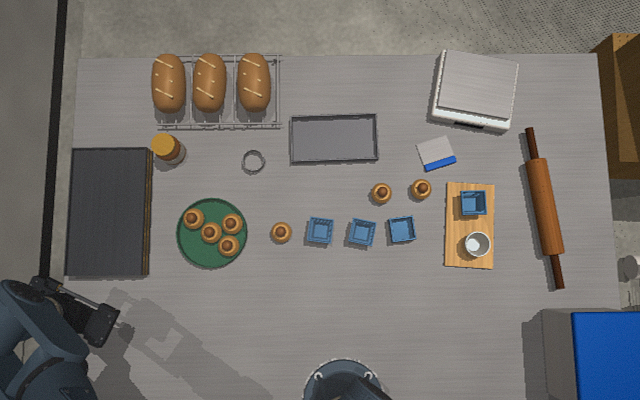

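View pics/side0.png

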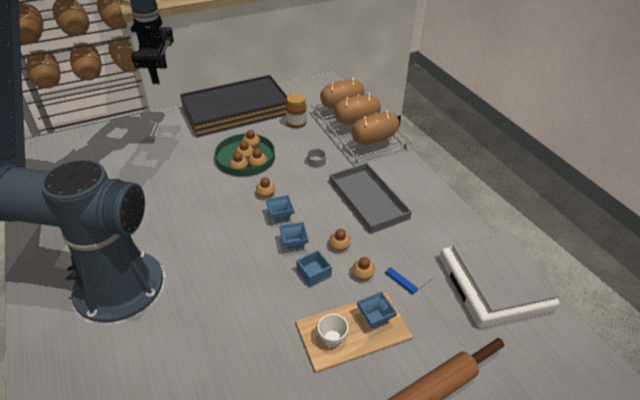

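```bash
python3 - <<'E'
import cv2
t=cv2.imread("pics/top0.png"); s=cv2.imread("pics/side0.png")
cv2.imwrite("pics/c1.png",cv2.resize(t[150:290,260:510],None,fx=3.2,fy=3.2,interpolation=cv2.INTER_CUBIC))
cv2.imwrite("pics/c2.png",cv2.resize(t[100:290,140:390],None,fx=3,fy=3,interpolation=cv2.INTER_CUBIC))
cv2.imwrite("pics/c3.png",cv2.resize(s[170:370,240:420],None,fx=3,fy=3,interpolation=cv2.INTER_CUBIC))
E
```

```text
(no output)
```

View pics/c1.png

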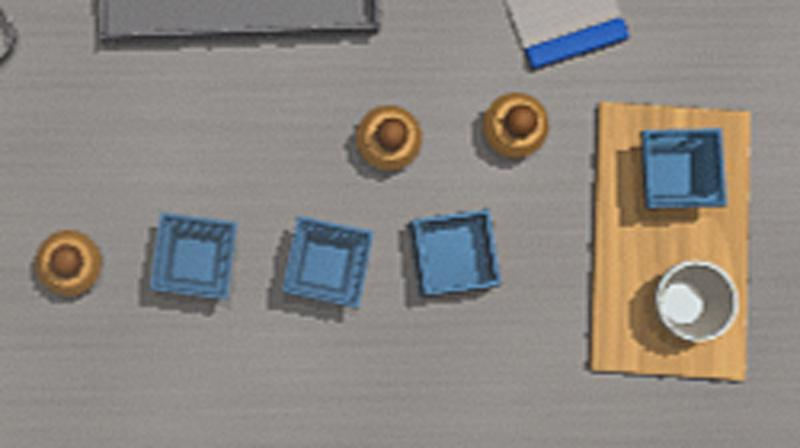

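View pics/c2.png

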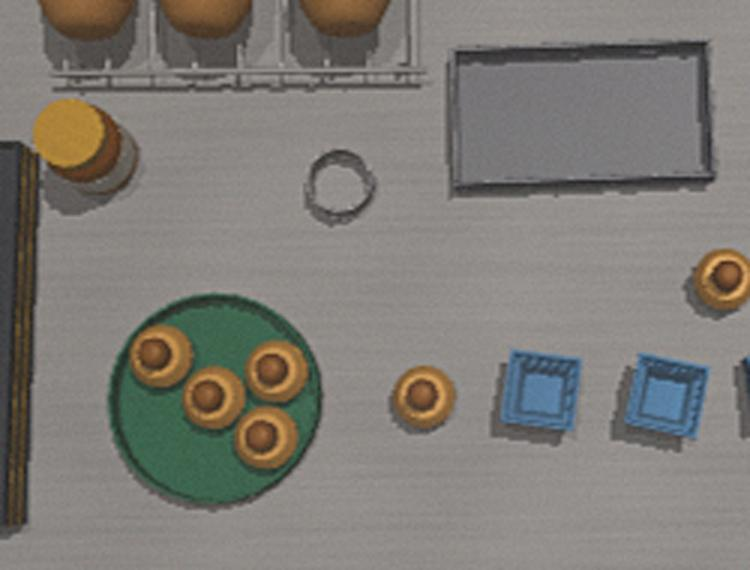

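View pics/c3.png

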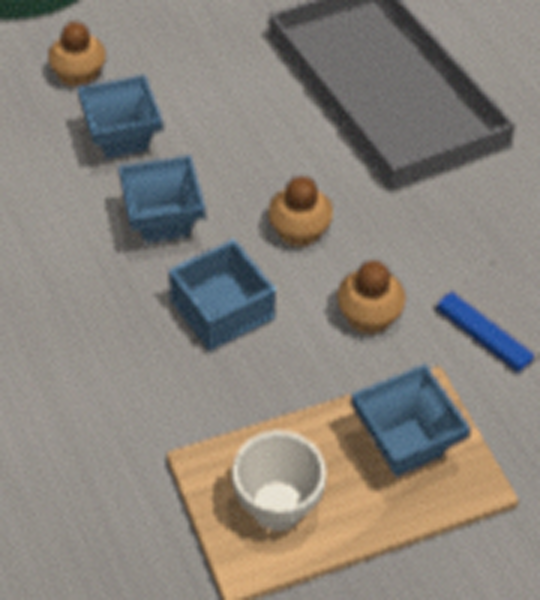

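```bash
cat > h.py <<'E'
import numpy as np,cv2
from scipy.optimize import minimize
from rig import robot,camera,camera_model
M={n:camera_model(n) for n in("top","side")}
def proj(n,P):
    m=M[n];P=np.atleast_2d(P);c=P@m["world_to_cam"][:3,:3].T+m["world_to_cam"][:3,3]
    p=np.c_[c[:,0],-c[:,1],-c[:,2]]@m["K"].T
    return p[:,:2]/p[:,2:]
def ray(n,uv,z):
    m=M[n];R=m["world_to_cam"][:3,:3];t=m["world_to_cam"][:3,3]
    d=np.linalg.inv(m["K"])@np.array([uv[0],uv[1],1.]);d=R.T@np.array([d[0],-d[1],-d[2]]);o=-R.T@t
    return o+d*(z-o[2])/d[2]
def ring(w,z,sq,k=32):
    if sq: a=np.array([[1,1],[-1,1],[-1,-1],[1,-1]])*w/2
    else:
        t=np.arange(k)*2*np.pi/k;a=np.c_[np.cos(t),np.sin(t)]*w/2
    return np.c_[a,np.full(len(a),z)]
# profiles: list of (width,z)
PR={"bun":([(.040,0),(.056,.020),(.056,.026),(.030,.036),(.028,.036),(.028,.056),(.022,.060)],False),
 "sq":([(.038,0),(.054,.034),(.064,.034),(.064,.048)],True),
 "rd":([(.038,0),(.056,.034),(.066,.034),(.066,.048)],False),
 "psq":([(.064,0),(.064,.040)],True),"prd":([(.066,0),(.066,.040)],False),
 "tin":([(.188,0),(.188,.030)],False),"knot":([(.028,.038),(.028,.057)],False)}
S=4
def sil(n,kind,x,y,z,yaw,box):
    pr,sq=PR[kind];c,s=np.cos(yaw),np.sin(yaw);R=np.array([[c,-s,0],[s,c,0],[0,0,1]])
    im=np.zeros(((box[3]-box[1])*S,(box[2]-box[0])*S),np.uint8)
    rs=[proj(n,ring(w,h,sq)@R.T+[x,y,z]) for w,h in pr]
    for a,b in zip(rs[:-1],rs[1:]):
        h=cv2.convexHull(np.vstack([a,b]).astype(np.float32))[:,0]
        h=(h-[box[0],box[1]]+.5)*S-.5
        cv2.fillConvexPoly(im,np.round(h*16).astype(np.int32),255,shift=4)
    return cv2.resize(im,None,fx=1/S,fy=1/S,interpolation=cv2.INTER_AREA)/255.
def box_for(n,x,y,r=.075):
    p=np.vstack([proj(n,[x+dx,y+dy,h]) for dx in(-r,r) for dy in(-r,r) for h in(0,.07)])
    a=np.floor(p.min(0)).astype(int);b=np.ceil(p.max(0)).astype(int)
    return max(a[0],0),max(a[1],0),min(b[0],640),min(b[1],400)
def mask(im,col):
    hsv=cv2.cvtColor(im,cv2.COLOR_RGB2HSV);H,Sa,V=[hsv[...,i].astype(int) for i in range(3)]
    if col=="blue": return ((H>95)&(H<125)&(Sa>90)).astype(float)
    if col=="bun": return (((H<22)|(H>172))&(Sa>100)).astype(float)
    if col=="green": return ((H>50)&(H<95)&(Sa>80)).astype(float)
    if col=="knot": return (((H<14)|(H>172))&(Sa>110)&(V<150)).astype(float)
def fit(ims,kind,col,x,y,z,yaw=0,cams=("top","side"),r=.055,dx=True):
    bx={n:box_for(n,x,y,r) for n in cams};mk={n:mask(ims[n],col)[bx[n][1]:bx[n][3],bx[n][0]:bx[n][2]] for n in cams}
    sq=PR[kind][1]
    def f(p):
        e=0
        for n in cams: e+=((sil(n,kind,x+p[0]*.01,y+p[1]*.01,z,yaw+(p[2]*.3 if sq else 0),bx[n])-mk[n])**2).sum()
        return e
    best=None
    for y0 in ((-.8,0,.8) if sq else (0,)):
        p0=np.array([0,0,y0][:3 if sq else 2],float)
        o=minimize(f,p0,method="Nelder-Mead",options=dict(initial_simplex=np.vstack([p0]+[p0+.6*e for e in np.eye(len(p0))]),xatol=.005,fatol=.05,maxiter=250))
        if best is None or o.fun<best.fun: best=o
    p=best.x
    return x+p[0]*.01,y+p[1]*.01,(yaw+p[2]*.3 if sq else 0),best.fun,sum(m.sum() for m in mk.values())
def grab(tag):
    ims={}
    for n in("top","side"):
        ims[n]=camera(n);cv2.imwrite(f"pics/{n}_{tag}.png",ims[n][:,:,::-1])
    return ims
def load(tag): return {n:cv2.imread(f"pics/{n}{tag}.png")[:,:,::-1].copy() for n in("top","side")}
E
python3 - <<'E'
from h import *
ims=load("0")
# guesses from top crop px
c1=lambda u,v:(260+u/3.2,150+v/3.2); c2=lambda u,v:(140+u/3,100+v/3)
J=[("bun1","bun","bun",c1(67,263),0),("bun2","bun","bun",c1(391,135),0),("bun3","bun","bun",c1(520,122),0),
("sqA","sq","blue",c1(194,257),0),("sqB","sq","blue",c1(328,262),0),("pot","psq","blue",c1(455,254),0),("sq0","sq","blue",c1(684,168),.012)]
for nm,k,col,uv,z in J:
    g=ray("top",uv,z+.03)
    for cams in (("top","side"),("top",),("side",)):
        r=fit(ims,k,col,g[0],g[1],z,0,cams)
        print(nm,cams,"xy %.4f %.4f yaw %.1f err %.1f/%.0f"%(r[0],r[1],np.degrees(r[2]),r[3],r[4]))
E
```

```text
bun1 ('top', 'side') xy 0.4401 0.1589 yaw 0.0 err 231.0/746
bun1 ('top',) xy 0.4397 0.1587 yaw 0.0 err 23.3/319
bun1 ('side',) xy 0.4400 0.1629 yaw 0.0 err 206.4/427
bun2 ('top', 'side') xy 0.5427 -0.1140 yaw 0.0 err 240.9/829
bun2 ('top',) xy 0.5427 -0.1140 yaw 0.0 err 18.6/314
bun2 ('side',) xy 0.5435 -0.1115 yaw 0.0 err 218.3/515
bun3 ('top', 'side') xy 0.5524 -0.2216 yaw 0.0 err 360.2/986
bun3 ('top',) xy 0.5528 -0.2220 yaw 0.0 err 53.6/353
bun3 ('side',) xy 0.5530 -0.2193 yaw 0.0 err 304.2/633
sqA ('top', 'side') xy 0.4429 0.0536 yaw -9.0 err 491.3/1302
sqA ('top',) xy 0.4428 0.0535 yaw -7.8 err 86.4/504
sqA ('side',) xy 0.4436 0.0576 yaw -13.2 err 396.8/798
sqB ('top', 'side') xy 0.4368 -0.0575 yaw -14.5 err 764.2/1653
sqB ('top',) xy 0.4370 -0.0576 yaw -13.2 err 69.8/526
sqB ('side',) xy 0.4384 -0.0531 yaw -18.2 err 685.8/1127
pot ('top', 'side') xy 0.4445 -0.1657 yaw 5.6 err 612.9/1595
pot ('top',) xy 0.4440 -0.1674 yaw 8.2 err 136.2/498
pot ('side',) xy 0.4444 -0.1624 yaw -0.3 err 463.8/1097
sq0 ('top', 'side') xy 0.5093 -0.3524 yaw 0.4 err 324.8/1486
sq0 ('top',) xy 0.5100 -0.3537 yaw 3.2 err 45.7/579
sq0 ('side',) xy 0.5103 -0.3487 yaw 1.3 err 269.0/907
```

```bash
cat >> h.py <<'E'
def overlay(im,n,items,crop,f,out):
    x0,y0,x1,y1=crop
    o=cv2.resize(im[y0:y1,x0:x1,::-1],None,fx=f,fy=f,interpolation=cv2.INTER_CUBIC)
    for kind,x,y,z,yaw in items:
        pr,sq=PR[kind];c,s=np.cos(yaw),np.sin(yaw);R=np.array([[c,-s,0],[s,c,0],[0,0,1]])
        for w,h in pr:
            p=(proj(n,ring(w,h,sq)@R.T+[x,y,z])-[x0,y0]+.5)*f-.5
            cv2.polylines(o,[np.round(p*8).astype(np.int32)],True,(0,0,255),1,cv2.LINE_AA,shift=3)
    cv2.imwrite(out,o)
E
python3 - <<'E'
from h import *
ims=load("0");r=np.radians
it=[("bun",.4397,.1587,0,0),("bun",.5427,-.114,0,0),("bun",.5528,-.222,0,0),("sq",.4428,.0535,0,r(-7.8)),("sq",.437,-.0576,0,r(-13.2)),("psq",.444,-.1674,0,r(8.2)),("sq",.51,-.3537,.012,r(3.2))]
overlay(ims["side"],"side",it,(240,165,420,365),3,"pics/o1.png")
overlay(ims["top"],"top",it,(260,150,510,290),3.2,"pics/o2.png")
E
```

```text
(no output)
```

View pics/o1.png

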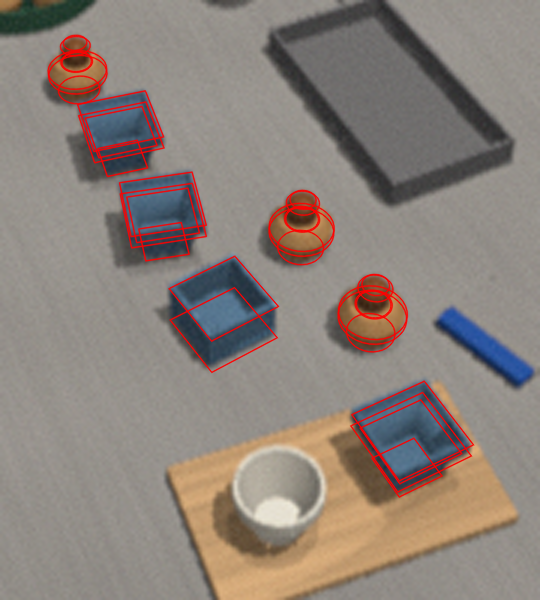

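View pics/o2.png

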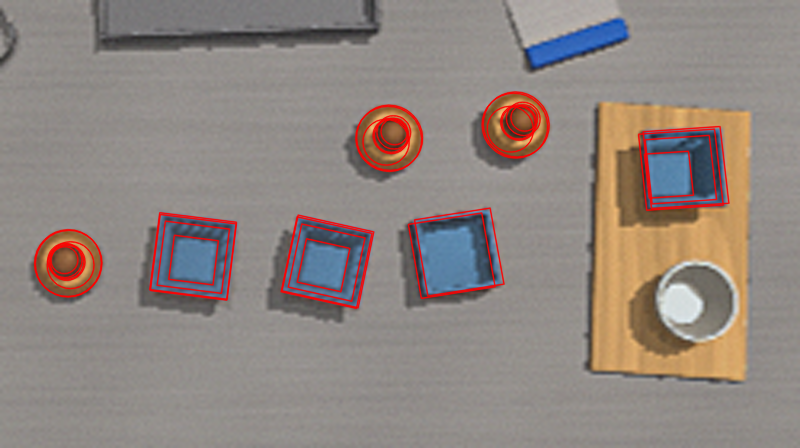

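```bash
python3 - <<'E'
from h import *
ims=load("0");r=np.radians
a=ims["top"];hsv=cv2.cvtColor(a,cv2.COLOR_RGB2HSV)
o=[]
for (x0,y0) in ((382,206),(452,184),(300,210),(342,212)):
    c=cv2.resize(a[y0:y0+44,x0:x0+44,::-1],None,fx=8,fy=8,interpolation=cv2.INTER_NEAREST)
    m=mask(ims["top"],"blue")[y0:y0+44,x0:x0+44].astype(np.uint8)
    m=cv2.resize(m,None,fx=8,fy=8,interpolation=cv2.INTER_NEAREST)
    cs,_=cv2.findContours(m,0,2);cv2.drawContours(c,cs,-1,(0,0,255),1);o.append(c)
cv2.imwrite("pics/z1.png",np.hstack(o[:2]));
E
```

```text
(no output)
```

View pics/z1.png

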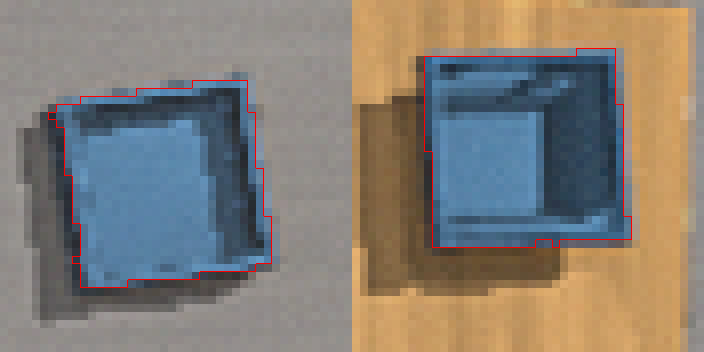

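```bash
python3 - <<'E'
from h import *
def sq(cs,x0,y0,z):
    P=np.array([ray("top",(u/8-.5+x0,v/8-.5+y0),z) for u,v in cs])
    d=np.roll(P,-1,0)-P
    print("c",P.mean(0)[:2].round(4),"sides",np.linalg.norm(d,axis=1).round(4),"dirs",np.degrees(np.arctan2(d[:,1],d[:,0])).round(1))
sq([(58,104),(246,78),(273,264),(82,288)],382,206,.040)
sq([(425-352,56),(616-352,48),(632-352,240),(433-352,247)],452,184,.060)
ims=load("0")
# white cup & tin/knots
t=ims["top"]
for nm,x0,y0,w in (("rd0",456,222,44),("tin",170,190,86)):
    f=8 if w<50 else 7
    cv2.imwrite(f"pics/z_{nm}.png",cv2.resize(t[y0:y0+w,x0:x0+w,::-1],None,fx=f,fy=f,interpolation=cv2.INTER_CUBIC))
E
```

```text
c [ 0.4436 -0.165 ] sides [0.0635 0.0624 0.064  0.0615] dirs [ -82.8 -173.9   96.4    5.7]
c [ 0.5097 -0.3523] sides [0.0635 0.0639 0.0656 0.0635] dirs [ -88.3 -178.6   91.3   -0.6]
```

View pics/z_tin.png

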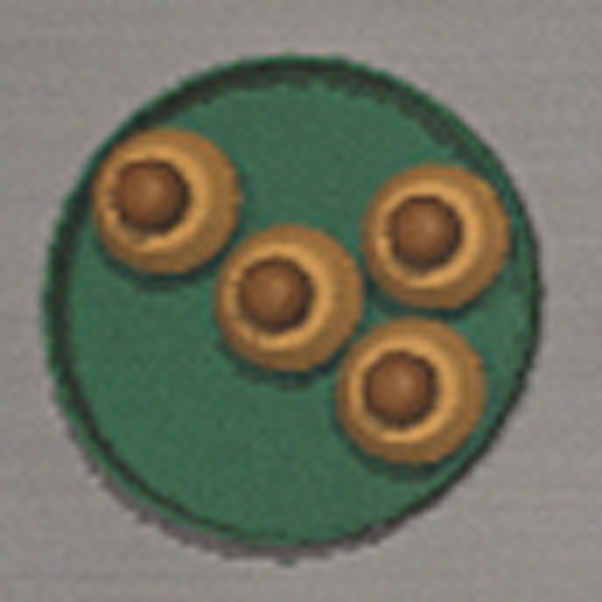

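```bash
cat >> h.py <<'E'
def fit_tin(im,g):
    # tin centre from rim outline
    bx=box_for("top",g[0],g[1],.12)
    m=((mask(im,"green")+mask(im,"bun"))>0).astype(np.uint8);m=cv2.morphologyEx(m,cv2.MORPH_CLOSE,np.ones((7,7)))
    m=m[bx[1]:bx[3],bx[0]:bx[2]].astype(float)
    f=lambda p:((sil("top","tin",g[0]+p[0]*.01,g[1]+p[1]*.01,0,0,bx)-m)**2).sum()
    o=minimize(f,[0,0],method="Nelder-Mead",options=dict(initial_simplex=[[0,0],[.5,0],[0,.5]]))
    return g+o.x*.01,o.fun,m.sum()
def fit_buns(im,G,z,pad=.05,cam="top"):
    G=np.array(G,float);bx=box_for(cam,*G.mean(0),np.abs(G-G.mean(0)).max()+pad)
    m=mask(im,"bun")[bx[1]:bx[3],bx[0]:bx[2]]
    def f(p):
        q=G+p.reshape(-1,2)*.01;s=0*m
        for a in q: s=np.maximum(s,sil(cam,"bun",a[0],a[1],z,0,bx))
        return ((s-m)**2).sum()
    p=np.zeros(G.size)
    for _ in range(2):
        for i in range(len(G)):
            def g(v):
                q=p.copy();q[2*i:2*i+2]=v;return f(q)
            v=p[2*i:2*i+2]
            p[2*i:2*i+2]=minimize(g,v,method="Nelder-Mead",options=dict(initial_simplex=[v,v+[.4,0],v+[0,.4]],xatol=.01,fatol=.1,maxiter=60)).x
    return G+p.reshape(-1,2)*.01,f(p),m.sum()
E
python3 - <<'E'
from h import *
ims=load("0")
g=ray("top",(211,233),.03)[:2]
t,e,s=fit_tin(ims["top"],g);print("tin",t.round(4),e,s)
uv=[(170+u/7,190+v/7) for u,v in ((275,295),(152,195),(424,232),(400,390))]
G=[ray("top",a,.058)[:2] for a in uv]
q,e,s=fit_buns(ims["top"],G,.004);print(q.round(4),e,s)
d=q-t;print("r",np.hypot(*d.T).round(4),"ang",np.degrees(np.arctan2(d[:,1],d[:,0])).round(1))
d=q-q[0];print("rel r",np.hypot(*d.T).round(4),"ang",np.degrees(np.arctan2(d[:,1],d[:,0])).round(1))
overlay(ims["top"],"top",[("bun",*a,.004,0) for a in q]+[("tin",*t,0,0),("rd",.41,-.36,.012,0)],(170,190,260,280),7,"pics/z2.png")
overlay(ims["side"],"side",[("bun",*a,.004,0) for a in q]+[("tin",*t,0,0)],(205,120,285,190),8,"pics/z3.png")
E
```

```text
tin [0.4413 0.3469] 157.05743944636677 3802.0
[[0.441  0.3457]
 [0.4788 0.3942]
 [0.4639 0.2902]
 [0.4045 0.2986]] 47.555186466743564 1367.0
r [0.0013 0.0603 0.061  0.0607] ang [-103.4   51.6  -68.3 -127.3]
rel r [0.     0.0615 0.06   0.0595] ang [   0.    52.1  -67.6 -127.8]
```

View pics/z2.png

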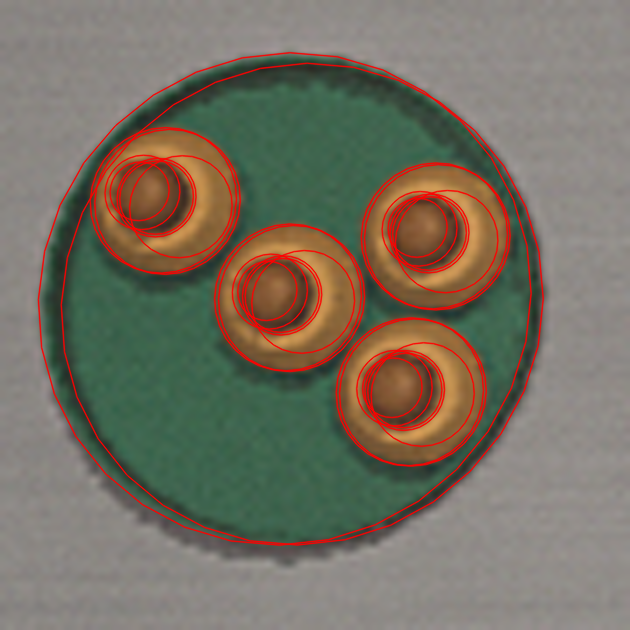

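View pics/z3.png

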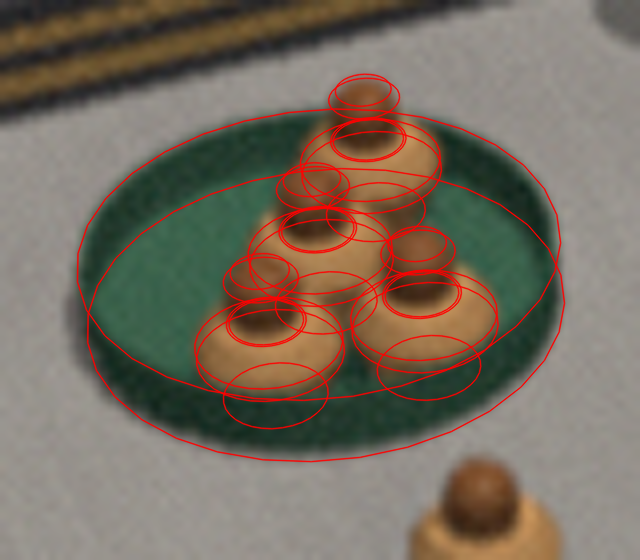

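View pics/z_rd0.png

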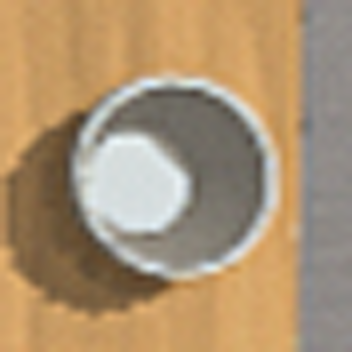

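drive_tool(
  plan=[
    [[0.42,-0.96,-0.24,0,0,0],[0.42,-0.96,-0.24,0,0,0],[0.42,-0.96,-0.24,0,0,0],[0.42,-0.96,-0.24,0,0,0],[0.42,-0.96,-0.24,0,0,0],[0.42,-0.96,-0.24,0,0,0],[0.42,-0.96,-0.24,0,0,0],[0.42,-0.96,-0.24,0,0,0]],
  ],
  grip=0.4,
  force=20,
)

```text
time: 1.1
position: [0.3474, 0.374, 0.3563]
tool_rot: [0.216, 0.976, -0.0, -0.0]
ft_force: [0.2, 0.2, 0.2]
grip_width: 0.0525
```

drive_tool(
  plan=[
    [[0.42,-0.96,-0.24,0,0,0],[0.42,-0.96,-0.24,0,0,0],[0.42,-0.96,-0.24,0,0,0],[0.42,-0.96,-0.24,0,0,0],[0.42,-0.96,-0.24,0,0,0],[0.42,-0.96,-0.24,0,0,0],[0.42,-0.96,-0.24,0,0,0],[0.42,-0.96,-0.24,0,0,0]],
  ],
)

```text
time: 2.1
position: [0.4315, 0.182, 0.3084]
tool_rot: [0.216, 0.976, -0.0, -0.0]
ft_force: [-0.3, -0.2, 1.3]
grip_width: 0.0519
```

drive_tool(
  plan=[
    [[0.33,-0.93,-0.2,0,0,0],[0,0,-0.8,0,0,0],[0,0,-0.8,0,0,0],[0,0,0,0,0,0]],
  ],
)

```text
time: 2.6
position: [0.439, 0.1594, 0.2626]
tool_rot: [0.216, 0.976, -0.001, -0.002]
ft_force: [-0.5, 0.2, -0.3]
grip_width: 0.0525
```

```bash
python3 - <<'E'
from h import *
ims=grab("a1");o=robot.get_obs();print(o["position"])
p=o["position"]
for n in ims:
    u=proj(n,[p[0],p[1],.06])[0].astype(int);x0,y0=max(u[0]-45,0),u[1]-40
    overlay(ims[n],n,[("bun",.4397,.1587,0,0)],(x0,y0,x0+90,y0+80),4.4,f"pics/a1_{n}.png")
a=[cv2.imread(f"pics/a1_{n}.png") for n in ims];cv2.imwrite("pics/a1.png",np.hstack(a))
E
```

```text
[0.43954115 0.15965387 0.26384948]
```

View pics/a1.png

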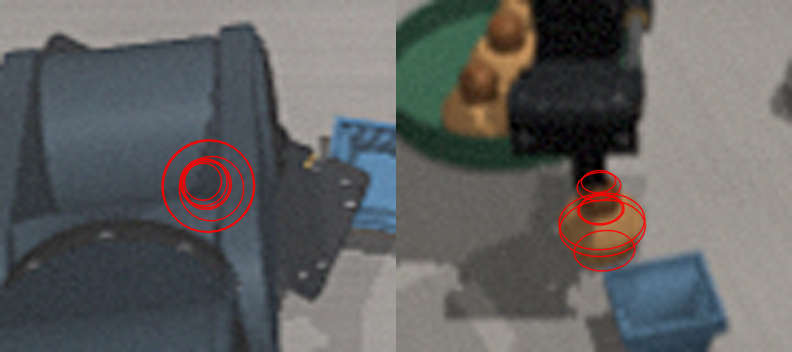

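drive_tool(
  plan=[
    [[0,-0.04,-0.8,0,0,0],[0,0,-0.8,0,0,0],[0,0,0,0,0,0]],
  ],
)

```text
time: 3.08
position: [0.4394, 0.1587, 0.2236]
tool_rot: [0.216, 0.976, -0.0, -0.001]
ft_force: [0.6, -0.7, -0.1]
grip_width: 0.0524
```

drive_tool(
  plan=[
    [[0,0,0,0,0,0],[0,0,0,0,0,0],[0,0,0,0,0,0],[0,0,0,0,0,0]],
  ],
  grip=1,
)

```text
time: 3.58
position: [0.4397, 0.1586, 0.2242]
tool_rot: [0.216, 0.976, 0.0, 0.001]
ft_force: [0.1, 1.1, 2.9]
grip_width: 0.0272
```

drive_tool(
  plan=[
    [[0,0,0.8,0,0,0],[0,0,0.8,0,0,0],[0,0.1,0.8,0,0,0],[0.3,0.8,0.8,0,0,0],[0.4,0.9,0,0,0,0],[0.4,0.9,0,0,0,0],[0.4,0.9,0,0,0,0],[0.4,0.9,0,0,0,0]],
  ],
)

```text
time: 4.58
position: [0.487, 0.2718, 0.3036]
tool_rot: [0.216, 0.976, -0.0, -0.0]
ft_force: [0.7, 0.6, -0.7]
grip_width: 0.0272
```

drive_tool(
  plan=[
    [[0.4,0.9,0,0,0,0],[0.15,0.9,0,0,0,0],[0,0.8,0,0,0,0],[0,0.05,0,0,0,0],[0,0,0,0,0,0]],
  ],
)

```text
time: 5.2
position: [0.5002, 0.337, 0.3035]
tool_rot: [0.215, 0.977, -0.001, -0.0]
ft_force: [0.6, -0.2, -0.9]
grip_width: 0.0275
```

```bash
cat >> h.py <<'E'
def look(tag,items,cx,cy,cz=.04,hw=55,hh=50,f=7.2,cams=("top","side")):
    """overlay items in both cams side by side"""
    ims=grab(tag);a=[]
    for n in cams:
        u=proj(n,[cx,cy,cz])[0].astype(int);x0=min(max(u[0]-hw,0),640-2*hw);y0=min(max(u[1]-hh,0),400-2*hh)
        overlay(ims[n],n,items,(x0,y0,x0+2*hw,y0+2*hh),f/2 if len(cams)>1 else f,f"pics/_{n}.png");a.append(cv2.imread(f"pics/_{n}.png"))
    cv2.imwrite(f"pics/{tag}.png",np.hstack(a));return ims
E
python3 - <<'E'
from h import *
p=robot.get_obs()["position"];print(p)
look("a2",[("bun",p[0],p[1],p[2]-.2242,0),("bun",.4788,.3942,.004,0),("bun",.4639,.2902,.004,0)],p[0],p[1],.1)
E
```

```text
[0.50024906 0.33702685 0.30352789]
```

View pics/a2.png

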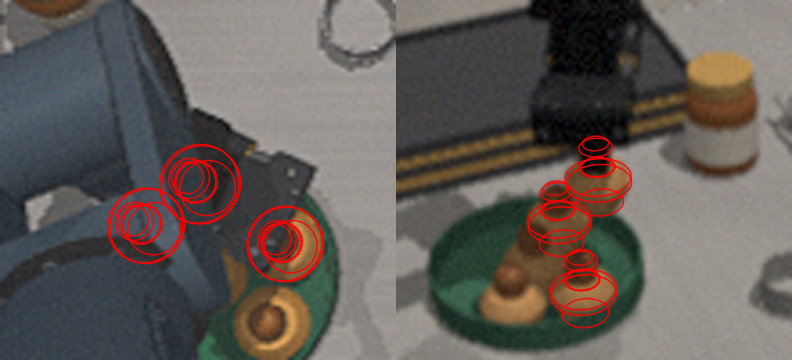

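drive_tool(
  plan=[
    [[0.04,0.04,-0.8,0,0,0],[0,0,-0.8,0,0,0],[0,0,-0.6,0,0,0],[0,0,-0.4,0,0,0],[0,0,-0.3,0,0,0],[0,0,0,0,0,0]],
  ],
)

```text
time: 6.05
position: [0.5017, 0.3383, 0.2309]
tool_rot: [0.216, 0.976, -0.0, -0.0]
ft_force: [-0.6, -0.4, -0.8]
grip_width: 0.0276
```

```bash
python3 - <<'E'
from h import *
o=robot.get_obs();p=o["position"];print(p,o["ft_force"])
look("a3",[("bun",p[0],p[1],p[2]-.2242,0),("bun",.4788,.3942,.004,0),("bun",.4639,.2902,.004,0)],p[0],p[1],.03,40,36,18,cams=("side",))
E
```

```text
[0.50166322 0.33826089 0.23087322] [-0.56188187 -0.44163537 -0.7938674 ]
```

View pics/a3.png

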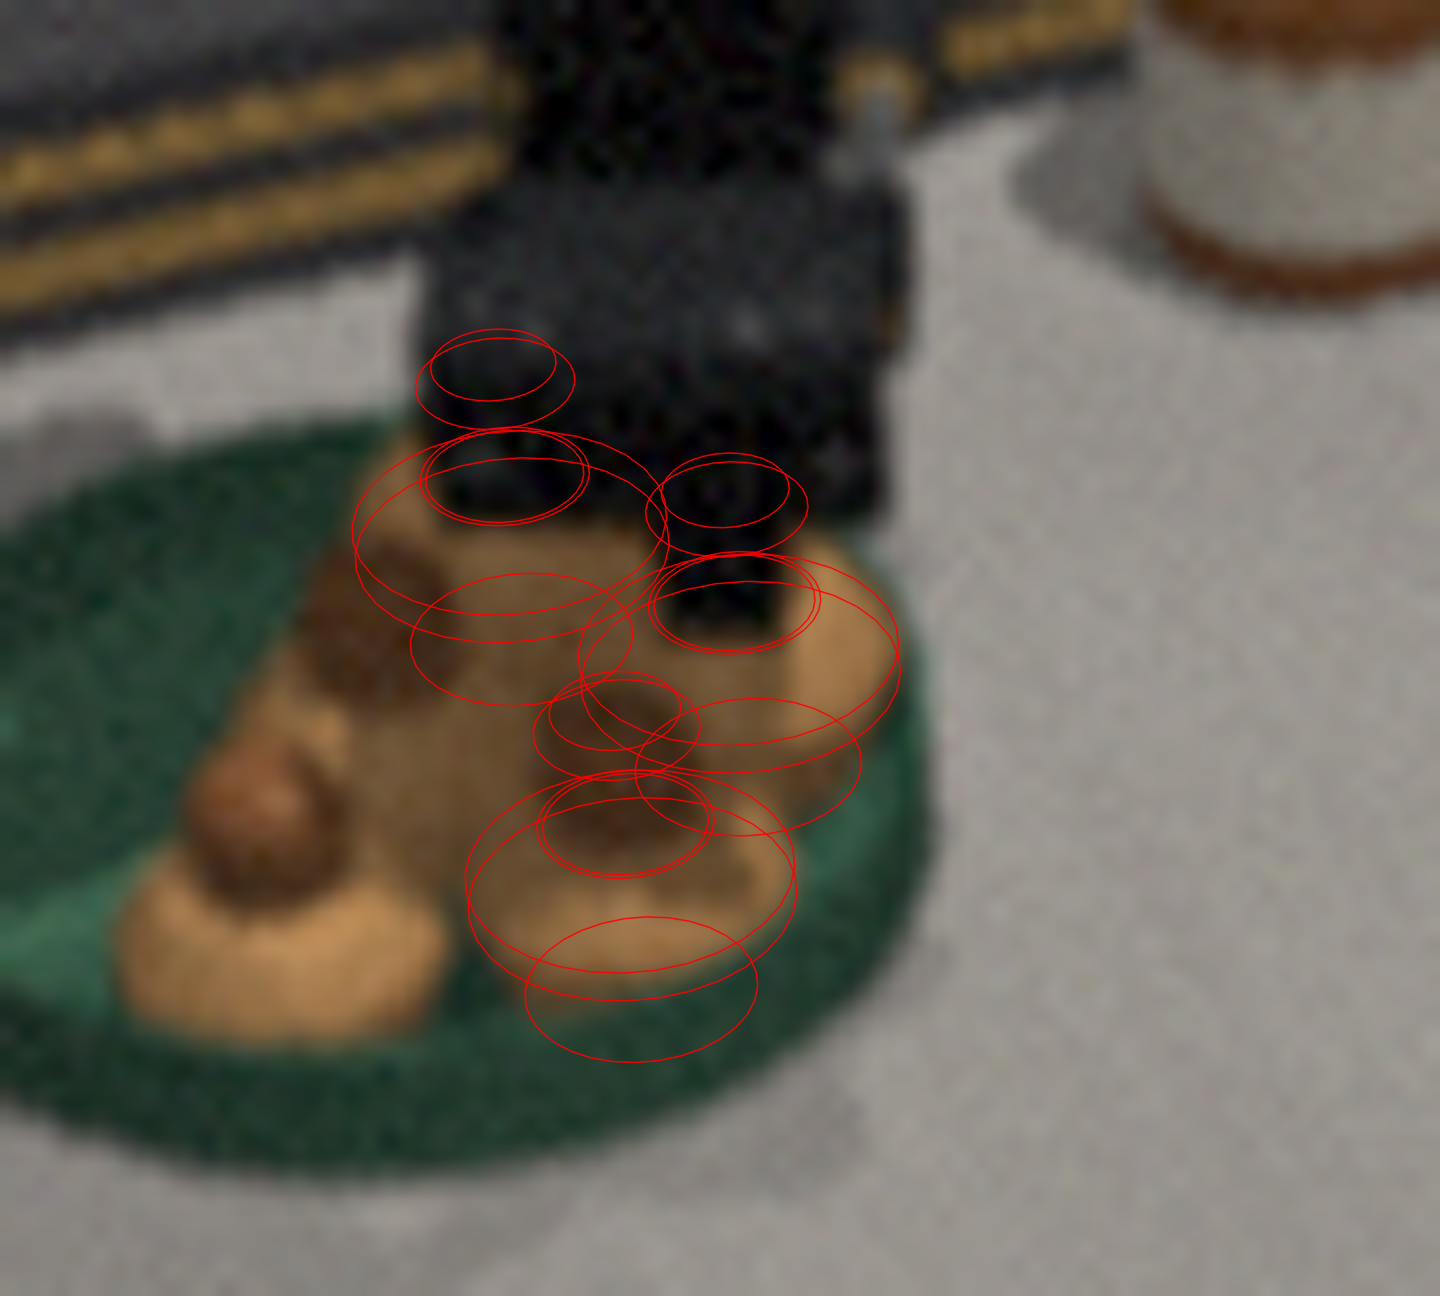

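drive_tool(
  plan=[
    [[0,0,-0.09,0,0,0],[0,0,0,0,0,0],[0,0,0,0,0,0]],
  ],
)

```text
time: 6.52
position: [0.5017, 0.3384, 0.2292]
tool_rot: [0.216, 0.976, 0.0, 0.0]
ft_force: [0.2, 0.8, -1.1]
grip_width: 0.0272
```

drive_tool(
  plan=[
    [[0,0,0,0,0,0],[0,0,0,0,0,0]],
  ],
  grip=0.52,
)

```text
time: 6.78
position: [0.5018, 0.3383, 0.2292]
tool_rot: [0.216, 0.976, 0.0, 0.0]
ft_force: [0.5, 0.4, -0.5]
grip_width: 0.0385
```

drive_tool(
  plan=[
    [[0,0,0.5,0,0,0],[0,0,0.8,0,0,0],[0,0,0.9,0,0,0],[0.2,-0.9,0.9,0,0,0],[0.2,-1,0,0,0,0],[0.2,-1,0,0,0,0],[0.2,-1,0,0,0,0],[0.2,-1,0,0,0,0]],
  ],
)

```text
time: 7.78
position: [0.5269, 0.2151, 0.3076]
tool_rot: [0.216, 0.976, 0.0, 0.001]
ft_force: [0.4, -0.5, 0.0]
grip_width: 0.0419
```

drive_tool(
  plan=[
    [[0.05,-1,0,0,0,0],[0.05,-1,0,0,0,0],[0.05,-1,0,0,0,0],[0.05,-1,0,0,0,0],[0.05,-1,0,0,0,0],[0.05,-1,0,0,0,0],[0.05,-1,0,0,0,0]],
  ],
)

```text
time: 8.65
position: [0.5356, 0.04, 0.3075]
tool_rot: [0.216, 0.976, 0.0, 0.001]
ft_force: [0.4, -0.1, 1.7]
grip_width: 0.0419
```

```bash
python3 - <<'E'
from h import *
ims=grab("a4")
q,e,s=fit_buns(ims["top"],[(.441,.3457),(.4788,.3942),(.4639,.2902),(.4045,.2986),(.5017,.3383)],.004);print(q.round(4),e,s)
for g in ((.5427,-.114),(.5528,-.222)):
    r=fit(ims,"bun","bun",*g,0,0,("side",),r=.045);print(g,"side",r[:2],r[3:])
    r=fit(ims,"bun","bun",*g,0,0,("top",),r=.045);print(g,"top",r[:2],r[3:])
print(robot.get_obs()["position"])
E
```

```text
[[0.4612 0.3432]
 [0.4788 0.3941]
 [0.4639 0.2902]
 [0.4639 0.2903]
 [0.5013 0.338 ]] 154.44206074586697 1230.0
(0.5427, -0.114) side (np.float64(0.5436707336425781), np.float64(-0.11160713195800781)) (np.float64(96.62114571318725), np.float64(389.0))
(0.5427, -0.114) top (np.float64(0.5426404282551258), np.float64(-0.11397716746106744)) (np.float64(16.88544405997693), np.float64(316.0))
(0.5528, -0.222) side (np.float64(0.5533004043579102), np.float64(-0.2194237174987793)) (np.float64(196.1748250672818), np.float64(528.0))
(0.5528, -0.222) top (np.float64(0.5525561936378478), np.float64(-0.2219576404094696)) (np.float64(16.2161168781238), np.float64(318.0))
[0.5360061  0.0388895  0.30747369]
```

View pics/top_a4.png

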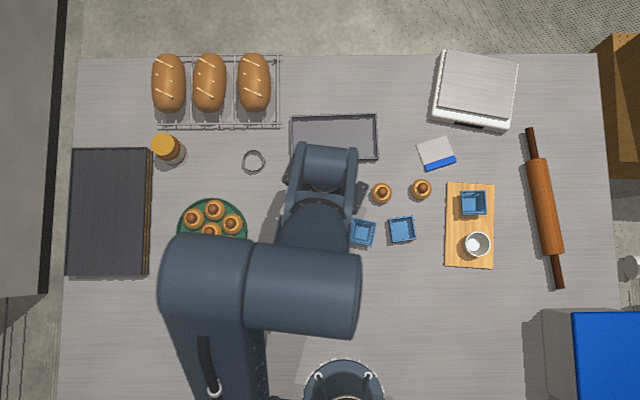

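drive_tool(
  plan=[
    [[0.04,-1,0,0,0,0],[0.04,-1,0,0,0,0],[0.04,-1,0,0,0,0],[0.04,-1,0,0,0,0],[0.04,-1,0,0,0,0],[0.04,-1,-0.2,0,0,0],[0.04,-0.08,-0.7,0,0,0],[0,0,-0.8,0,0,0]],
  ],
)

```text
time: 9.75
position: [0.5424, -0.1103, 0.2633]
tool_rot: [0.216, 0.976, 0.0, 0.0]
ft_force: [-0.0, 0.2, -0.1]
grip_width: 0.042
```

```bash
python3 - <<'E'
from h import *
p=robot.get_obs()["position"];print(p)
look("a5",[("bun",p[0],p[1],0,0)],p[0],p[1],.04,40,35,9,cams=("side",))
E
```

```text
[ 0.54243935 -0.11030058  0.26334541]
```

View pics/a5.png

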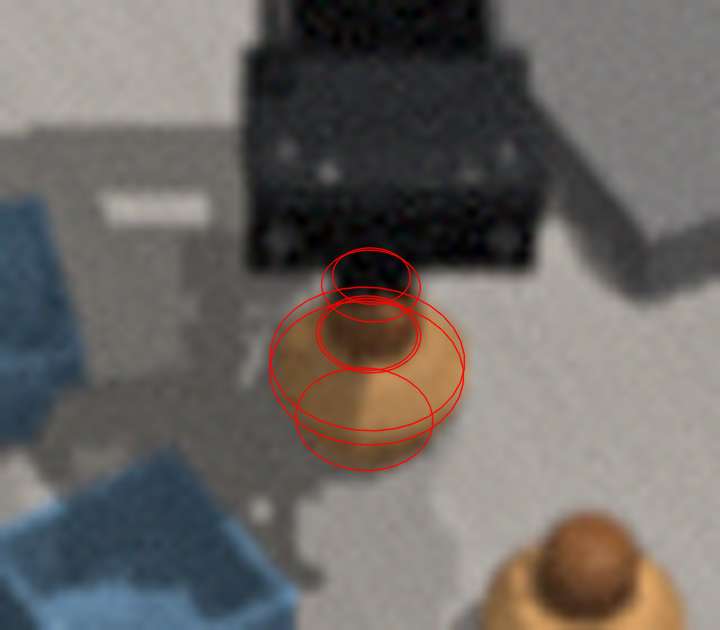

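drive_tool(
  plan=[
    [[0.03,-0.1,-0.76,0,0,0],[0,0,-0.8,0,0,0],[0,0,0,0,0,0]],
  ],
)

```text
time: 10.22
position: [0.5427, -0.1125, 0.224]
tool_rot: [0.215, 0.977, 0.0, -0.002]
ft_force: [-0.5, -0.4, 0.8]
grip_width: 0.0417
```

drive_tool(
  plan=[
    [[0,0,0,0,0,0],[0,0,0,0,0,0],[0,0,0,0,0,0]],
  ],
  grip=1,
)

```text
time: 10.6
position: [0.5436, -0.1136, 0.2259]
tool_rot: [0.216, 0.976, -0.0, 0.001]
ft_force: [-0.3, 1.7, 2.5]
grip_width: 0.0272
```

drive_tool(
  plan=[
    [[0,0,0.8,0,0,0],[0,0,0.8,0,0,0],[0,0.5,0.8,0,0,0],[-0.1,1,0.8,0,0,0],[-0.2,1,0.1,0,0,0],[-0.2,1,0,0,0,0],[-0.2,1,0,0,0,0],[-0.3,1,0,0,0,0]],
  ],
)

```text
time: 11.6
position: [0.518, 0.0245, 0.3079]
tool_rot: [0.216, 0.976, 0.0, 0.0]
ft_force: [-0.2, 0.3, -0.0]
grip_width: 0.0275
```

drive_tool(
  plan=[
    [[-0.3,1,0,0,0,0],[-0.3,1,0,0,0,0],[-0.3,1,0,0,0,0],[-0.3,1,0,0,0,0],[-0.3,1,0,0,0,0],[-0.3,1,0,0,0,0],[-0.3,1,0,0,0,0],[-0.3,1,0,0,0,0]],
  ],
)

```text
time: 12.6
position: [0.4578, 0.2246, 0.3078]
tool_rot: [0.216, 0.976, 0.0, 0.0]
ft_force: [1.8, -0.4, -1.2]
grip_width: 0.0271
```

drive_tool(
  plan=[
    [[-0.4,1,0,0,0,0],[-0.4,1,0,0,0,0],[-0.4,1,0,0,0,0],[-0.4,1,0,0,0,0],[0,1,0,0,0,0],[0,1,0,0,0,0],[0,0.1,0,0,0,0],[0,0,0,0,0,0]],
  ],
)

```text
time: 13.6
position: [0.4179, 0.3759, 0.3074]
tool_rot: [0.216, 0.976, -0.0, -0.0]
ft_force: [1.1, 0.2, -0.7]
grip_width: 0.0268
```

drive_tool(
  plan=[
    [[0,0.8,0,0,0,0],[0.02,0.26,0,0,0,0],[0,0,-0.8,0,0,0],[0,0,-0.2,0,0,0],[0,0,0,0,0,0]],
  ],
)

```text
time: 14.22
position: [0.4187, 0.4028, 0.2822]
tool_rot: [0.216, 0.976, -0.0, -0.0]
ft_force: [0.7, 0.4, -1.3]
grip_width: 0.0272
```

```bash
python3 - <<'E'
from h import *
p=robot.get_obs()["position"];print(p)
look("a6",[("bun",p[0],p[1],p[2]-.2247,0)]+[("bun",*a,.004,0) for a in((.441,.3457),(.4788,.3942),(.4639,.2902),(.4045,.2986),(.5013,.338))],.44,.36,.04,45,38,8,cams=("side",))
E
```

```text
[0.41869976 0.40281877 0.28218163]
```

View pics/a6.png

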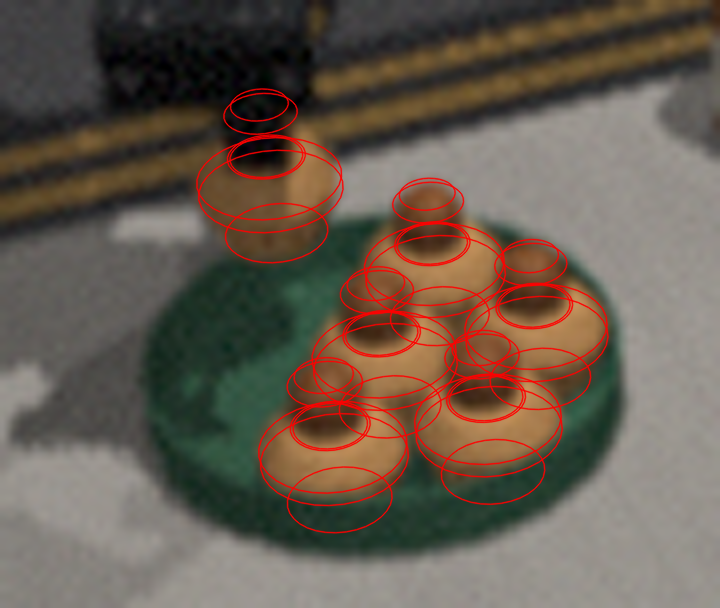

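drive_tool(
  plan=[
    [[0,0,-0.7,0,0,0],[0,0,-0.6,0,0,0],[0,0,-0.4,0,0,0],[0,0,-0.3,0,0,0],[0,0,-0.06,0,0,0],[0,0,0,0,0,0]],
  ],
)

```text
time: 15.08
position: [0.4188, 0.4029, 0.231]
tool_rot: [0.216, 0.976, 0.0, 0.0]
ft_force: [0.3, 0.4, -0.7]
grip_width: 0.0269
```

drive_tool(
  plan=[
    [[0,0,-0.08,0,0,0],[0,0,0,0,0,0],[0,0,0,0,0,0]],
  ],
)

```text
time: 15.45
position: [0.419, 0.4031, 0.2298]
tool_rot: [0.216, 0.976, 0.001, 0.001]
ft_force: [-0.4, -0.6, 5.5]
grip_width: 0.0272
```

drive_tool(
  plan=[
    [[0,0,0,0,0,0],[0,0,0,0,0,0]],
  ],
  grip=0.52,
)

```text
time: 15.7
position: [0.4185, 0.4027, 0.2287]
tool_rot: [0.216, 0.976, -0.0, -0.0]
ft_force: [0.5, 0.8, 0.1]
grip_width: 0.0383
```

drive_tool(
  plan=[
    [[0,0,0.5,0,0,0],[0,0,0.8,0,0,0],[0,0,0.9,0,0,0],[0.3,-0.9,0.9,0,0,0],[0.3,-1,0,0,0,0],[0.3,-1,0,0,0,0],[0.3,-1,0,0,0,0],[0.3,-1,0,0,0,0]],
  ],
)

```text
time: 16.7
position: [0.4564, 0.2795, 0.3072]
tool_rot: [0.216, 0.976, 0.0, 0.0]
ft_force: [0.4, -0.5, -0.2]
grip_width: 0.0416
```

drive_tool(
  plan=[
    [[0.3,-1,0,0,0,0],[0.3,-1,0,0,0,0],[0.3,-1,0,0,0,0],[0.3,-1,0,0,0,0],[0.3,-1,0,0,0,0],[0.3,-1,0,0,0,0],[0.3,-1,0,0,0,0],[0.3,-1,0,0,0,0]],
  ],
)

```text
time: 17.7
position: [0.5164, 0.0795, 0.3072]
tool_rot: [0.216, 0.976, 0.0, 0.0]
ft_force: [0.1, 0.5, -0.7]
grip_width: 0.0421
```

drive_tool(
  plan=[
    [[0.2,-1,0,0,0,0],[0.2,-1,0,0,0,0],[0.2,-1,0,0,0,0],[0.2,-1,0,0,0,0],[0.1,-1,0,0,0,0],[0.1,-1,0,0,0,0]],
  ],
)

```text
time: 18.45
position: [0.5413, -0.0705, 0.3071]
tool_rot: [0.216, 0.976, -0.0, 0.0]
ft_force: [0.2, 0.4, -0.3]
grip_width: 0.0417
```

```bash
python3 - <<'E'
from h import *
print(robot.get_obs()["position"])
ims=grab("a7")
q,e,s=fit_buns(ims["top"],[(.441,.3457),(.4788,.3942),(.4639,.2902),(.4045,.2986),(.5017,.3383),(.4188,.4029)],.004);print(q.round(4),e,s)
for g in ((.5528,-.222),):
    r=fit(ims,"bun","bun",*g,0,0,("top",),r=.045);print(g,"top",r[:2],r[3:])
E
```

```text
[ 0.54125857 -0.07047984  0.30713496]
[[0.4406 0.3449]
 [0.4786 0.3943]
 [0.4697 0.3152]
 [0.4368 0.328 ]
 [0.5013 0.3373]
 [0.418  0.4029]] 234.87540176855055 1639.0
(0.5528, -0.222) top (np.float64(0.5524730966567992), np.float64(-0.22216056632995607)) (np.float64(55.538008458285276), np.float64(279.0))
```

View pics/top_a7.png

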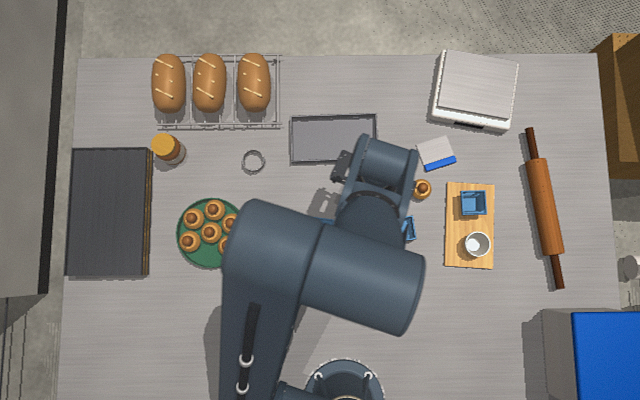

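drive_tool(
  plan=[
    [[0.08,-1,0,0,0,0],[0.08,-1,0,0,0,0],[0.08,-1,0,0,0,0],[0.08,-1,0,0,0,0],[0.08,-1,0,0,0,0],[0.08,-1,-0.1,0,0,0],[0,-0.05,-0.8,0,0,0],[0,0,-0.8,0,0,0]],
  ],
)

```text
time: 19.55
position: [0.5533, -0.222, 0.2636]
tool_rot: [0.216, 0.976, -0.0, 0.0]
ft_force: [-0.5, -0.0, -0.2]
grip_width: 0.0417
```

```bash
python3 - <<'E'
from h import *
p=robot.get_obs()["position"];print(p)
look("a8",[("bun",p[0],p[1],0,0)],p[0],p[1],.04,40,35,9,cams=("side",))
E
```

```text
[ 0.5533381  -0.22198307  0.26361649]
```

View pics/a8.png

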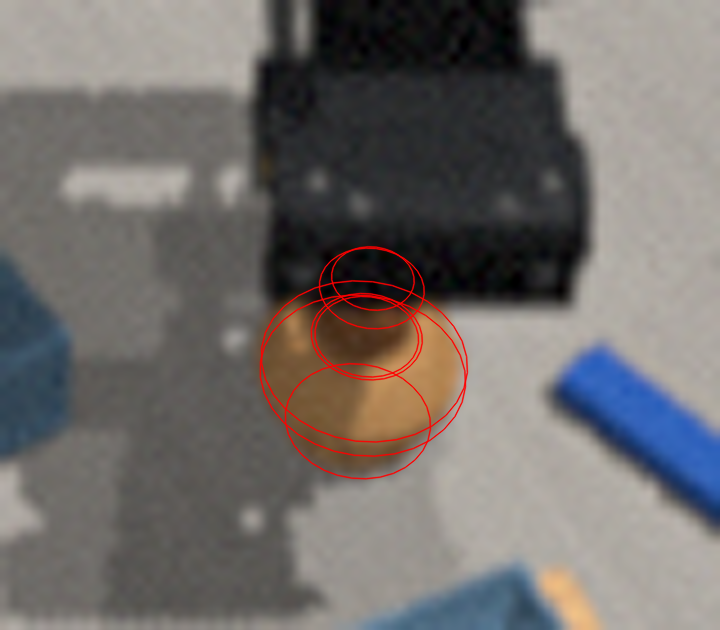

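drive_tool(
  plan=[
    [[0,0,-0.76,0,0,0],[0,0,-0.8,0,0,0],[0,0,0,0,0,0]],
  ],
)

```text
time: 20.02
position: [0.5529, -0.2209, 0.2243]
tool_rot: [0.216, 0.976, 0.0, -0.001]
ft_force: [0.1, -0.4, 0.4]
grip_width: 0.0419
```

drive_tool(
  plan=[
    [[0,0,0,0,0,0],[0,0,0,0,0,0],[0,0,0,0,0,0]],
  ],
  grip=1,
)

```text
time: 20.4
position: [0.5536, -0.2211, 0.226]
tool_rot: [0.216, 0.976, -0.0, 0.001]
ft_force: [0.8, 0.3, 3.0]
grip_width: 0.0274
```

drive_tool(
  plan=[
    [[0,0,0.8,0,0,0],[0,0,0.8,0,0,0],[0,0.5,0.8,0,0,0],[-0.1,1,0.8,0,0,0],[-0.2,1,0.1,0,0,0],[-0.2,1,0,0,0,0],[-0.2,1,0,0,0,0],[-0.3,1,0,0,0,0]],
  ],
)

```text
time: 21.4
position: [0.5273, -0.0814, 0.3066]
tool_rot: [0.215, 0.977, 0.0, -0.001]
ft_force: [0.7, 0.7, -1.0]
grip_width: 0.0271
```

drive_tool(
  plan=[
    [[-0.34,1,0,0,0,0],[-0.34,1,0,0,0,0],[-0.34,1,0,0,0,0],[-0.34,1,0,0,0,0],[-0.34,1,0,0,0,0],[-0.34,1,0,0,0,0],[-0.34,1,0,0,0,0],[-0.34,1,0,0,0,0]],
  ],
)

```text
time: 22.4
position: [0.4587, 0.1182, 0.3067]
tool_rot: [0.215, 0.977, -0.0, -0.001]
ft_force: [-0.6, -0.1, -0.5]
grip_width: 0.0273
```

drive_tool(
  plan=[
    [[-0.34,1,0,0,0,0],[-0.34,1,0,0,0,0],[-0.34,1,0,0,0,0],[-0.34,1,0,0,0,0],[-0.34,1,0,0,0,0],[-0.34,1,0,0,0,0],[-0.34,1,0,0,0,0],[-0.34,1,0,0,0,0]],
  ],
)

```text
time: 23.4
position: [0.3904, 0.3177, 0.3066]
tool_rot: [0.215, 0.977, -0.001, -0.001]
ft_force: [-0.4, 0.4, -1.5]
grip_width: 0.0271
```

drive_tool(
  plan=[
    [[-0.26,0.9,0,0,0,0],[-0.1,0.55,0,0,0,0],[0,0,-0.8,0,0,0],[0,0,-0.2,0,0,0],[0,0,0,0,0,0],[0,0,0,0,0,0]],
  ],
)

```text
time: 24.15
position: [0.3834, 0.3527, 0.2828]
tool_rot: [0.216, 0.976, 0.0, 0.0]
ft_force: [1.0, -0.3, -0.6]
grip_width: 0.0274
```

```bash
python3 - <<'E'
from h import *
p=robot.get_obs()["position"];print(p)
look("a9",[("bun",p[0],p[1],p[2]-.2247,0)]+[("bun",*a,.004,0) for a in((.441,.3457),(.4788,.3942),(.4639,.2902),(.4045,.2986),(.5013,.338),(.4185,.4028))],.44,.36,.04,45,38,8,cams=("side",))
E
```

```text
[0.38343322 0.35270527 0.28282217]
```

View pics/a9.png

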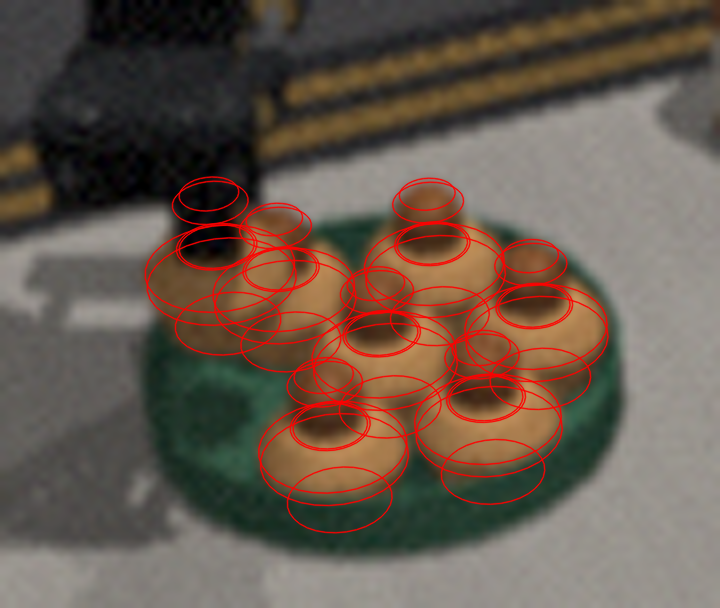

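drive_tool(
  plan=[
    [[-0.08,0.08,0,0,0,0],[0,0,-0.7,0,0,0],[0,0,-0.6,0,0,0],[0,0,-0.4,0,0,0],[0,0,-0.2,0,0,0],[0,0,0,0,0,0]],
  ],
)

```text
time: 25.0
position: [0.3812, 0.3548, 0.2347]
tool_rot: [0.216, 0.976, -0.0, -0.0]
ft_force: [-0.5, -1.2, -0.6]
grip_width: 0.0273
```

drive_tool(
  plan=[
    [[0,0,-0.13,0,0,0],[0,0,-0.1,0,0,0],[0,0,0,0,0,0],[0,0,0,0,0,0]],
  ],
)

```text
time: 25.5
position: [0.3814, 0.3551, 0.2299]
tool_rot: [0.216, 0.976, 0.001, 0.0]
ft_force: [-0.4, 0.9, 5.7]
grip_width: 0.0274
```

drive_tool(
  plan=[
    [[0,0,0,0,0,0],[0,0,0,0,0,0]],
  ],
  grip=0.52,
)

```text
time: 25.75
position: [0.3812, 0.3547, 0.229]
tool_rot: [0.216, 0.976, -0.0, -0.0]
ft_force: [0.4, -0.9, 0.3]
grip_width: 0.0384
```

drive_tool(
  plan=[
    [[0,0,0.5,0,0,0],[0,0,0.8,0,0,0],[0,0,0.9,0,0,0],[0.3,-0.9,0.9,0,0,0],[0.3,-1,0,0,0,0],[0.3,-1,0,0,0,0],[0.3,-1,0,0,0,0],[0.3,-1,0,0,0,0]],
  ],
)

```text
time: 26.75
position: [0.4189, 0.2315, 0.3074]
tool_rot: [0.216, 0.976, 0.0, 0.0]
ft_force: [0.4, 1.0, -0.9]
grip_width: 0.042
```

```bash
python3 - <<'E'
from h import *
o=robot.get_obs();print(o["q"].round(3) if hasattr(o["q"],"round") else o["q"])
ims=grab("b1")
t=ims["top"]
a=[]
for x0,y0 in ((298,208),(340,210),(380,206),(452,182)):
    a.append(cv2.resize(t[y0:y0+44,x0:x0+44,::-1],None,fx=8,fy=8,interpolation=cv2.INTER_CUBIC)[:,:])
cv2.imwrite("pics/b1.png",np.vstack([np.hstack(a[:2]),np.hstack(a[2:])])[:, :])
for nm,k,g,z,y in (("A","sq",(.4428,.0535),0,-8),("B","sq",(.437,-.0576),0,-13),("pot","psq",(.4436,-.165),0,7),("sq0","sq",(.5097,-.3523),.012,1)):
    r=fit(ims,k,"blue",*g,z,np.radians(y),("top",),r=.05);print(nm,np.round(r[:2],4),np.degrees(r[2]).round(1),r[3:])
E
```

```text
[ 0.271  0.491  1.888 -0.     0.762 -0.865]
A [0.4429 0.0535] -8.4 (np.float64(75.8318339100346), np.float64(515.0))
B [ 0.4369 -0.0573] -12.8 (np.float64(77.02079200307574), np.float64(519.0))
pot [ 0.4441 -0.1674] 8.2 (np.float64(131.01439446366783), np.float64(503.0))
sq0 [ 0.5103 -0.3535] 2.6 (np.float64(47.734286812764324), np.float64(577.0))
```

View pics/b1.png

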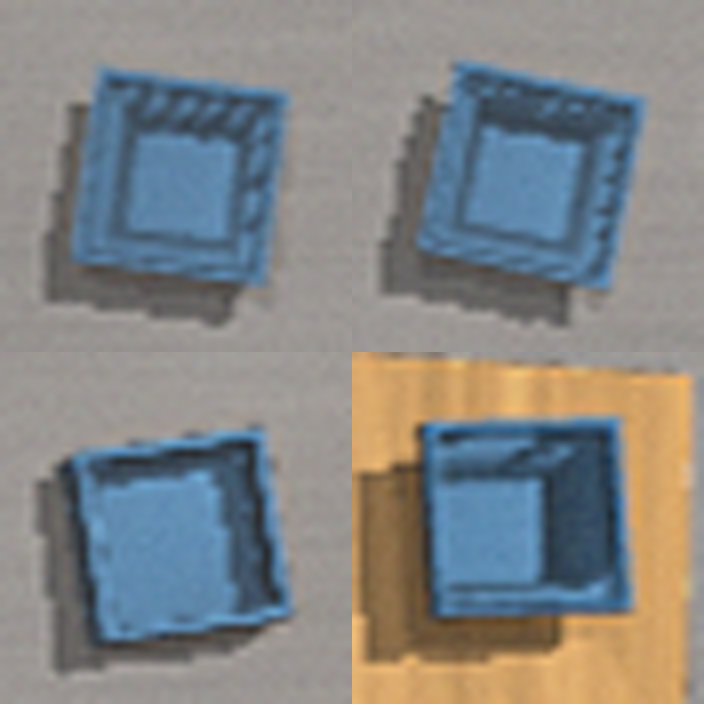

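View pics/top_b1.png

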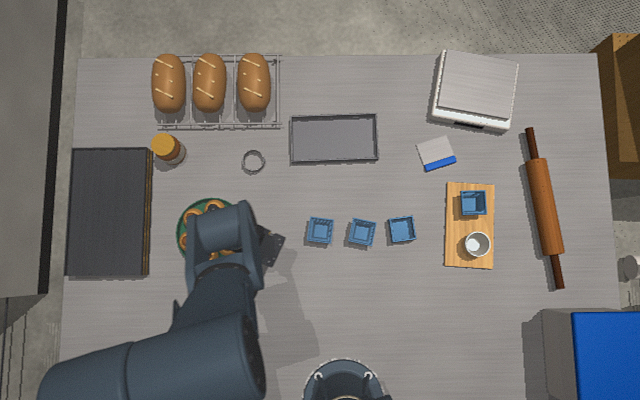

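```bash
python3 - <<'E'
from h import *
def sq(nm,cs,x0,y0,z):
    P=np.array([ray("top",((u+.5)/8-.5+x0,(v+.5)/8-.5+y0),z) for u,v in cs])
    d=np.roll(P,-1,0)-P
    a=np.degrees(np.arctan2(d[:,1],d[:,0]))%90; a=(a+45)%90-45
    print(nm,"c",P.mean(0)[:2].round(4),"sides",np.linalg.norm(d,axis=1).round(4),"yaw",a.round(1),a.mean().round(1))
sq("sq0",[(422-352,422-352),(620-352,416-352),(632-352,608-352),(436-352,612-352)],452,182,.060)
sq("A",[(99,67),(288,92),(266,287),(72,260)],298,208,.048)
sq("B",[(455-352,62),(645-352,98),(610-352,290),(418-352,248)],340,210,.048)
sq("pot",[(78,455-352),(262,428-352),(291,612-352),(102,640-352)],380,206,.040)
E
```

```text
sq0 c [ 0.5099 -0.3528] sides [0.0657 0.0639 0.0646 0.0632] yaw [1.1 0.2 0.5 1.2] 0.7
A c [0.4425 0.0526] sides [0.0632 0.0648 0.0644 0.0644] yaw [-8.3 -7.3 -8.6 -8.4] -8.1
B c [ 0.4365 -0.0578] sides [0.0639 0.0645 0.0645 0.0627] yaw [-11.5 -11.8 -13.  -12.4] -12.2
pot c [ 0.444 -0.166] sides [0.0623 0.0618 0.0635 0.0618] yaw [7.7 6.8 7.7 5.6] 6.9
```

drive_tool(
  plan=[
    [[0.13,-1,0,0,0,0.4],[0.13,-1,0,0,0,0.4],[0.13,-1,0,0,0,0.4],[0.13,-1,0,0,0,0.4],[0.13,-1,0,0,0,0.4],[0.13,-1,0,0,0,0.4],[0.13,-1,-0.4,0,0,0.38],[0.04,-0.13,-0.6,0,0,0]],
  ],
  grip=0,
  force=25,
)

```text
time: 27.85
position: [0.4432, 0.0534, 0.2823]
tool_rot: [0.073, 0.997, -0.0, 0.001]
ft_force: [-0.1, -0.1, -0.2]
grip_width: 0.0866
```

drive_tool(
  plan=[
    [[0,0,-0.6,0,0,0],[0,0,-0.4,0,0,0],[0,0,0,0,0,0]],
  ],
)

```text
time: 28.22
position: [0.4423, 0.0545, 0.2564]
tool_rot: [0.072, 0.997, 0.0, -0.001]
ft_force: [1.1, 0.8, 0.2]
grip_width: 0.0868
```

```bash
python3 - <<'E'
from h import *
o=robot.get_obs();p=o["position"];q=o["tool_rot"];yaw=2*np.degrees(np.arctan2(q[1],q[0]))-90;print(p,yaw)
look("b2",[("sq",p[0],p[1],0,np.radians(yaw-90))],p[0],p[1],.04,40,35,9,cams=("side",))
E
```

```text
[0.44234953 0.05452892 0.25641123] 81.79521467128993
```

View pics/b2.png

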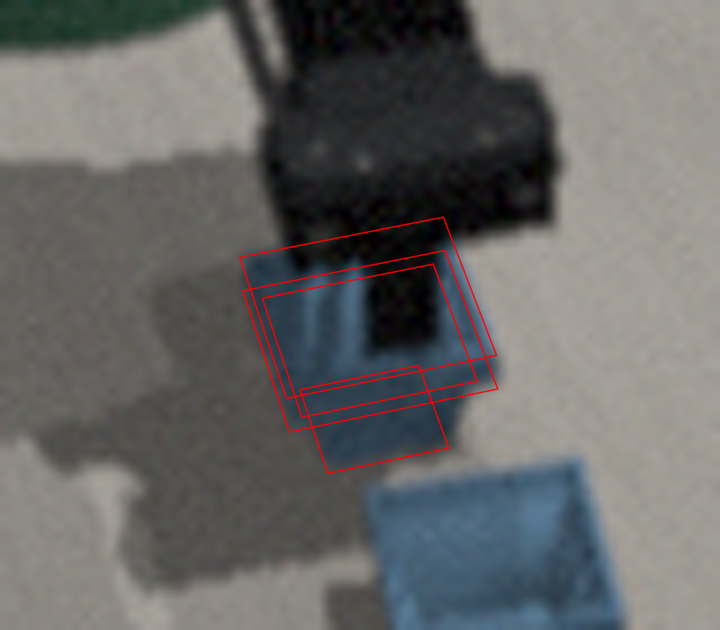

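drive_tool(
  plan=[
    [[0,-0.03,-0.8,0,0,0],[0,0,-0.77,0,0,0],[0,0,0,0,0,0]],
  ],
)

```text
time: 28.7
position: [0.4424, 0.0535, 0.2172]
tool_rot: [0.072, 0.997, 0.0, -0.001]
ft_force: [-0.5, 0.4, 0.6]
grip_width: 0.0871
```

drive_tool(
  plan=[
    [[0,0,0,0,0,0],[0,0,0,0,0,0],[0,0,0,0,0,0]],
  ],
  grip=1,
)

```text
time: 29.08
position: [0.4426, 0.0534, 0.2181]
tool_rot: [0.072, 0.997, 0.0, 0.001]
ft_force: [0.6, 1.0, 0.1]
grip_width: 0.0645
```

drive_tool(
  plan=[
    [[0,0,0.5,0,0,0],[0,0,0.8,0,0,0],[0,0,0.8,0,0,0],[0,0,0.8,0,0,0],[0,0,0.6,0,0,0],[0,0,0,0,0,0]],
  ],
)

```text
time: 29.82
position: [0.4426, 0.0534, 0.3065]
tool_rot: [0.072, 0.997, -0.0, 0.002]
ft_force: [-0.6, -0.6, -0.5]
grip_width: 0.0636
```

```bash
python3 - <<'E'
from h import *
o=robot.get_obs();p=o["position"];q=o["tool_rot"];yaw=2*np.degrees(np.arctan2(q[1],q[0]))-90;print(p,yaw)
look("b3",[("sq",p[0],p[1],p[2]-.217,np.radians(yaw-90))],p[0],p[1],.1,40,35,9,cams=("side",))
E
```

```text
[0.44257367 0.05336219 0.30648267] 81.77605442047505
```

View pics/b3.png

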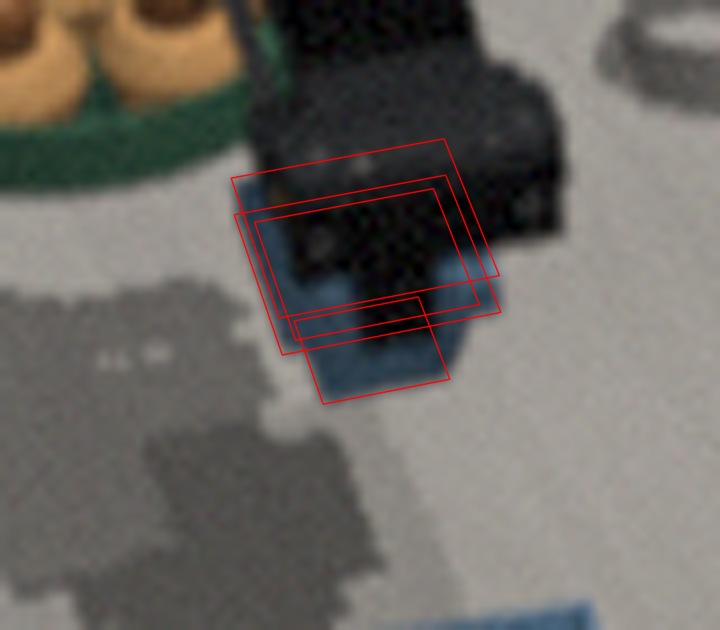

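drive_tool(
  plan=[
    [[0.17,-1,0,0,0,0.2],[0.17,-1,0,0,0,0.2],[0.17,-1,0,0,0,0.2],[0.17,-1,0,0,0,0.2],[0.17,-1,0,0,0,0.2],[0.17,-1,0,0,0,0.2],[0.17,-1,0,0,0,0.2],[0.17,-1,0,0,0,0.18]],
  ],
)

```text
time: 30.92
position: [0.4762, -0.1474, 0.304]
tool_rot: [-0.011, 1.0, 0.001, -0.001]
ft_force: [0.2, 0.4, -1.5]
grip_width: 0.0638
```

drive_tool(
  plan=[
    [[0.17,-1,0,0,0,0],[0.17,-1,0,0,0,0],[0.17,-1,0,0,0,0],[0.17,-1,0,0,0,0],[0.17,-1,0,0,0,0],[0.17,-1,0,0,0,0],[0.17,-1,0,0,0,0],[0.15,-1,0,0,0,0]],
  ],
)

```text
time: 31.92
position: [0.51, -0.3483, 0.3048]
tool_rot: [-0.011, 1.0, 0.0, -0.0]
ft_force: [-0.2, -0.2, -0.7]
grip_width: 0.0636
```

drive_tool(
  plan=[
    [[0,-0.25,0,0,0,0],[0,0,0,0,0,0],[0,0,0,0,0,0]],
  ],
)

```text
time: 32.3
position: [0.5097, -0.3519, 0.3048]
tool_rot: [-0.011, 1.0, 0.001, -0.001]
ft_force: [-0.7, 1.1, -1.4]
grip_width: 0.0638
```

```bash
python3 - <<'E'
from h import *
o=robot.get_obs();p=o["position"];q=o["tool_rot"];yaw=2*np.degrees(np.arctan2(q[1],q[0]))-90;print(p,yaw)
look("b4",[("sq",p[0],p[1],p[2]-.217,np.radians(yaw-90)),("sq",.51,-.3528,.012,np.radians(1.2))],p[0],p[1],.07,40,35,9,cams=("side",))
E
```

```text
[ 0.50968203 -0.35193099  0.3047766 ] 91.28012513508912
```

View pics/b4.png

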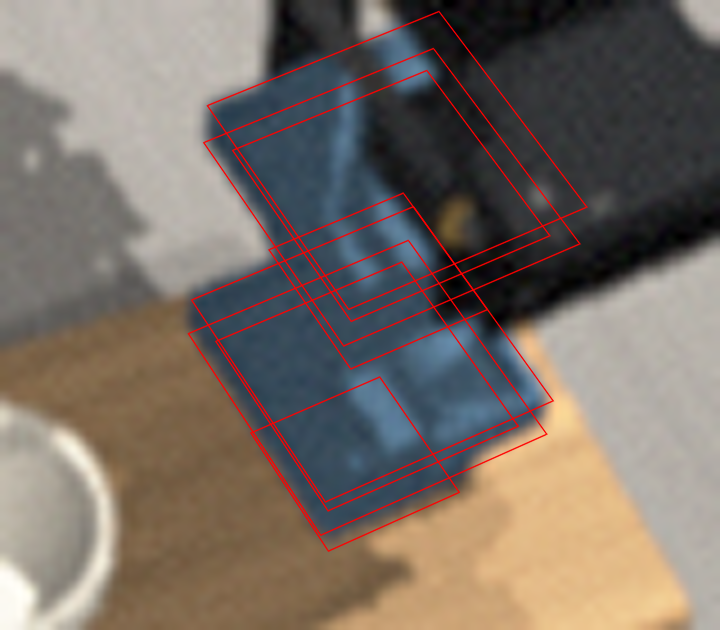

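drive_tool(
  plan=[
    [[0,0,-0.6,0,0,0],[0,0,-0.6,0,0,0],[0,0,-0.4,0,0,0],[0,0,0,0,0,0],[0,0,0,0,0,0]],
  ],
)

```text
time: 33.02
position: [0.5101, -0.3531, 0.265]
tool_rot: [-0.011, 1.0, -0.0, 0.0]
ft_force: [-0.2, 0.5, -0.7]
grip_width: 0.0633
```

```bash
python3 - <<'E'
from h import *
o=robot.get_obs();p=o["position"];q=o["tool_rot"];yaw=2*np.degrees(np.arctan2(q[1],q[0]))-90;print(p,yaw,o["ft_force"])
look("b5",[("sq",p[0],p[1],p[2]-.217,np.radians(yaw-90)),("sq",.51,-.3528,.012,np.radians(1.2))],p[0],p[1],.05,40,35,9,cams=("side",))
E
```

```text
[ 0.51008575 -0.35307391  0.264978  ] 91.24590680263054 [-0.19493051  0.45612669 -0.69004452]
```

View pics/b5.png

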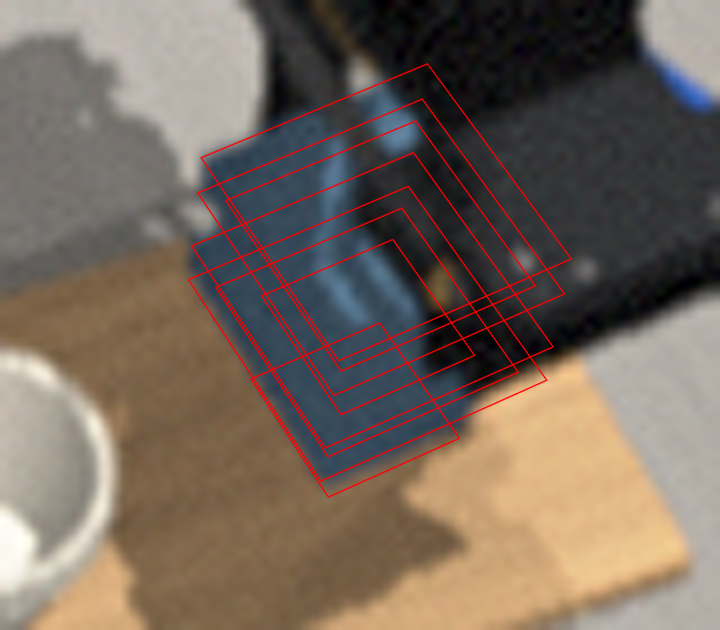

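drive_tool(
  plan=[
    [[0,0,-0.25,0,0,0],[0,0,-0.2,0,0,0],[0,0,0,0,0,0]],
  ],
)

```text
time: 33.5
position: [0.5098, -0.3527, 0.2531]
tool_rot: [-0.011, 1.0, 0.0, -0.0]
ft_force: [-0.5, -0.7, -1.2]
grip_width: 0.0638
```

drive_tool(
  plan=[
    [[0,0,-0.2,0,0,0],[0,0,0,0,0,0]],
  ],
)

```text
time: 33.75
position: [0.5098, -0.3528, 0.2483]
tool_rot: [-0.011, 1.0, 0.0, -0.0]
ft_force: [0.3, -0.4, -0.2]
grip_width: 0.0637
```

drive_tool(
  plan=[
    [[0,0,-0.1,0,0,0],[0,0,-0.08,0,0,0],[0,0,0,0,0,0]],
  ],
)

```text
time: 34.12
position: [0.51, -0.3528, 0.2443]
tool_rot: [-0.011, 1.0, 0.0, 0.0]
ft_force: [-0.4, 0.4, -1.4]
grip_width: 0.0639
```

drive_tool(
  plan=[
    [[0,0,-0.05,0,0,0],[0,0,0,0,0,0]],
  ],
)

```text
time: 34.38
position: [0.51, -0.3528, 0.2442]
tool_rot: [-0.011, 1.0, -0.0, 0.0]
ft_force: [-1.4, 1.2, 6.1]
grip_width: 0.0638
```

drive_tool(
  plan=[
    [[0,0,0,0,0,0],[0,0,0,0,0,0],[0,0,0,0,0,0]],
  ],
  grip=0.05,
)

```text
time: 34.75
position: [0.51, -0.353, 0.2428]
tool_rot: [-0.011, 1.0, -0.0, -0.0]
ft_force: [0.3, -0.4, -0.4]
grip_width: 0.0809
```

drive_tool(
  plan=[
    [[0,0,0.5,0,0,0],[0,0,0.8,0,0,0],[0,0,0.8,0,0,0],[-0.25,0.9,0,0,0,-0.4],[-0.25,1,0,0,0,-0.4],[-0.25,1,0,0,0,-0.4],[-0.25,1,0,0,0,-0.4],[-0.25,1,0,0,0,-0.4]],
  ],
)

```text
time: 35.75
position: [0.4787, -0.2298, 0.2964]
tool_rot: [0.094, 0.996, -0.0, 0.001]
ft_force: [0.5, -1.3, 0.1]
grip_width: 0.0832
```

```bash
python3 - <<'E'
from h import *
o=robot.get_obs();p=o["position"];q=o["tool_rot"];yaw=2*np.degrees(np.arctan2(q[1],q[0]))-90;print(p,yaw,o["q"])
ims=look("b6",[("sq",.51,-.3528,.026,np.radians(1.2)),("sq",.51,-.3528,.012,np.radians(1.2))],.51,-.3528,.05,40,35,9)
for nm,g,y in (("B",(.437,-.0576),-12.5),):
  for c in ("top","side"):
    r=fit(ims,"sq","blue",*g,0,np.radians(y),(c,),r=.05);print(nm,c,np.round(r[:2],4),np.degrees(r[2]).round(1),r[3:])
E
```

```text
[ 0.47865479 -0.2297598   0.2963603 ] 79.16504306609562 [-6.58144734e-01  5.61691251e-01  1.76755124e+00 -2.49795980e-06
  8.10966848e-01 -2.03983367e+00]
B top [ 0.5343 -0.0503] -189.0 (np.float64(0.0), np.float64(0.0))
B side [ 0.4376 -0.0542] -19.4 (np.float64(308.8479969242599), np.float64(749.0))
```

View pics/b6.png

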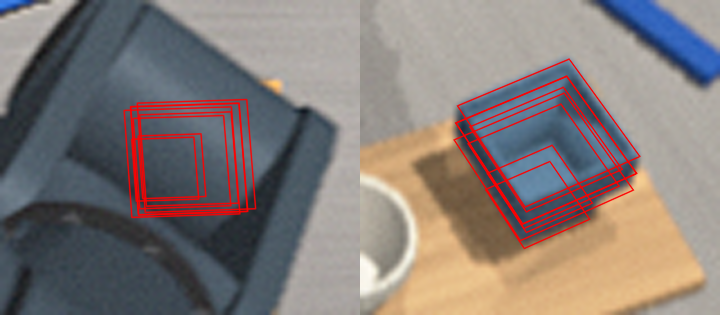

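View pics/top_b6.png

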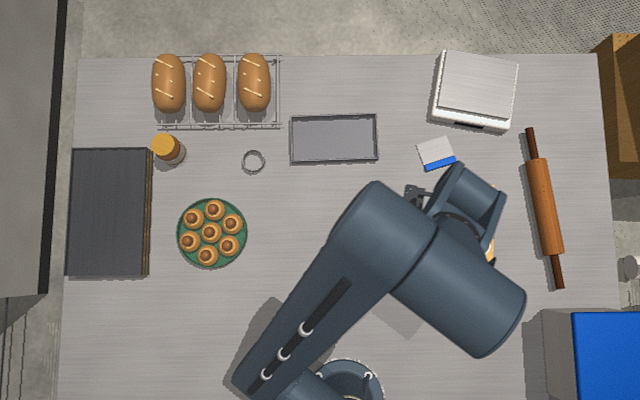

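drive_tool(
  plan=[
    [[-0.24,1,0,0,0,-0.28],[-0.24,1,0,0,0,0],[-0.24,1,0,0,0,0],[-0.24,1,0,0,0,0],[-0.24,1,0,0,0,0],[-0.24,1,0,0,0,0],[-0.24,0.89,-0.6,0,0,0],[0,0,-0.8,0,0,0]],
  ],
  grip=0,
)

```text
time: 36.85
position: [0.4358, -0.056, 0.2607]
tool_rot: [0.107, 0.994, 0.0, 0.0]
ft_force: [-0.3, 1.1, -0.9]
grip_width: 0.087
```

```bash
python3 - <<'E'
from h import *
o=robot.get_obs();p=o["position"];q=o["tool_rot"];yaw=2*np.degrees(np.arctan2(q[1],q[0]))-90;print(p,yaw)
look("b7",[("sq",p[0],p[1],0,np.radians(yaw-90))],p[0],p[1],.04,40,35,9,cams=("side",))
E
```

```text
[ 0.43582474 -0.05601388  0.26069238] 77.75376156198374
```

View pics/b7.png

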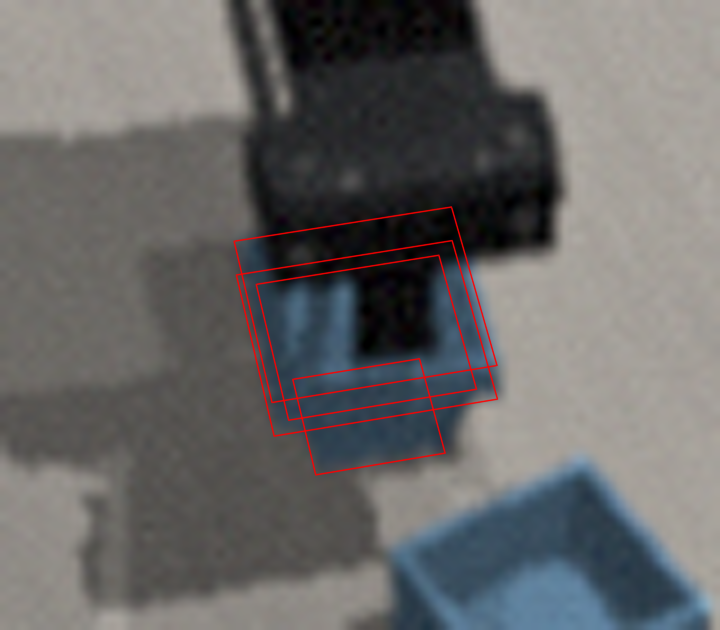

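drive_tool(
  plan=[
    [[0.04,-0.05,-0.85,0,0,0],[0,0,-0.88,0,0,0],[0,0,0,0,0,0]],
  ],
)

```text
time: 37.33
position: [0.4377, -0.0593, 0.2168]
tool_rot: [0.108, 0.994, 0.0, -0.001]
ft_force: [-0.7, -0.6, 0.3]
grip_width: 0.0868
```

drive_tool(
  plan=[
    [[0,0,0,0,0,0],[0,0,0,0,0,0],[0,0,0,0,0,0]],
  ],
  grip=1,
)

```text
time: 37.7
position: [0.4379, -0.0594, 0.2179]
tool_rot: [0.108, 0.994, -0.0, 0.001]
ft_force: [-0.4, 0.6, 0.9]
grip_width: 0.0647
```

drive_tool(
  plan=[
    [[0,0,0.5,0,0,0],[0,0,0.8,0,0,0],[0,0,0.8,0,0,0],[0.1,-0.2,0.8,0,0,0.3],[0.24,-1,0.8,0,0,0.4],[0.24,-1,0.2,0,0,0.4],[0.24,-1,0,0,0,0.4],[0.24,-1,0,0,0,0.4]],
  ],
)

```text
time: 38.7
position: [0.464, -0.165, 0.3157]
tool_rot: [0.008, 1.0, -0.0, 0.0]
ft_force: [0.9, -0.2, -1.6]
grip_width: 0.0636
```

drive_tool(
  plan=[
    [[0.24,-1,0,0,0,0.2],[0.24,-1,0,0,0,0.15],[0.24,-1,0,0,0,0],[0.24,-1,0,0,0,0],[0.24,-1,0,0,0,0],[0.24,-1,0,0,0,0],[0.24,-0.9,0,0,0,0],[0.16,-0.6,0,0,0,0]],
  ],
)

```text
time: 39.7
position: [0.5101, -0.3527, 0.3154]
tool_rot: [-0.009, 1.0, -0.0, 0.0]
ft_force: [-0.3, 1.3, -0.6]
grip_width: 0.0634
```

drive_tool(
  plan=[
    [[0,0,0,0,0,0],[0,0,-0.4,0,0,0],[0,0,0,0,0,0]],
  ],
)

```text
time: 40.08
position: [0.5096, -0.3505, 0.3034]
tool_rot: [-0.01, 1.0, 0.001, -0.001]
ft_force: [-0.2, 0.2, -0.6]
grip_width: 0.0638
```

```bash
python3 - <<'E'
from h import *
o=robot.get_obs();p=o["position"];q=o["tool_rot"];yaw=2*np.degrees(np.arctan2(q[1],q[0]))-90;print(p,yaw)
look("b8",[("sq",p[0]-.0012,p[1],p[2]-.217,np.radians(yaw-90)),("sq",.51,-.3528,.026,np.radians(1.2))],p[0],p[1],.07,40,35,9,cams=("side",))
E
```

```text
[ 0.50964173 -0.3505159   0.3034332 ] 91.10944534989699
```

View pics/b8.png

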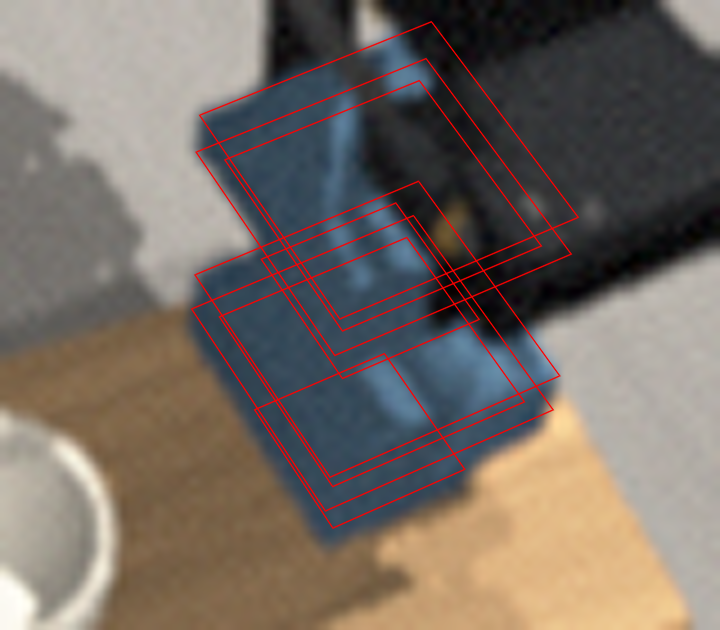

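drive_tool(
  plan=[
    [[0.03,0,-0.5,0,0,0],[0,0,-0.5,0,0,0],[0,0,0,0,0,0],[0,0,0,0,0,0]],
  ],
)

```text
time: 40.67
position: [0.511, -0.352, 0.2794]
tool_rot: [-0.009, 1.0, 0.0, -0.0]
ft_force: [-0.3, 0.8, -1.0]
grip_width: 0.0637
```

drive_tool(
  plan=[
    [[0,-0.04,-0.25,0,0,0],[0,0,-0.25,0,0,0],[0,0,-0.15,0,0,0],[0,0,0,0,0,0]],
  ],
)

```text
time: 41.18
position: [0.5109, -0.3528, 0.263]
tool_rot: [-0.009, 1.0, 0.0, -0.0]
ft_force: [-0.1, -0.1, -0.3]
grip_width: 0.0636
```

drive_tool(
  plan=[
    [[0,0,-0.13,0,0,0],[0,0,0,0,0,0],[0,0,0,0,0,0]],
  ],
)

```text
time: 41.55
position: [0.511, -0.3529, 0.2603]
tool_rot: [-0.009, 1.0, -0.0, 0.0]
ft_force: [-0.3, 0.4, -1.0]
grip_width: 0.0636
```

drive_tool(
  plan=[
    [[0,0,-0.08,0,0,0],[0,0,0,0,0,0],[0,0,-0.05,0,0,0],[0,0,0,0,0,0]],
  ],
)

```text
time: 42.05
position: [0.511, -0.3529, 0.258]
tool_rot: [-0.009, 1.0, -0.0, 0.0]
ft_force: [-0.6, -0.2, 5.1]
grip_width: 0.0636
```

Contact at the expected height (0.258). Release and go for the pot, looking first.

drive_tool(
  plan=[
    [[0,0,0,0,0,0],[0,0,0,0,0,0],[0,0,0,0,0,0]],
  ],
  grip=0.05,
)

```text
time: 42.42
position: [0.511, -0.3529, 0.2568]
tool_rot: [-0.009, 1.0, 0.0, -0.0]
ft_force: [0.5, 0.3, 0.8]
grip_width: 0.0809
```

drive_tool(
  plan=[
    [[0,0,0.5,0,0,0],[0,0,0.8,0,0,0],[0,0,0.8,0,0,0],[0.6,0.6,0,0,0,0.4],[0.9,0.9,0,0,0,0.4],[0.9,0.9,0,0,0,0.2],[0.9,0.9,0,0,0,0],[0,0,0,0,0,0]],
  ],
)

```text
time: 43.42
position: [0.5952, -0.2673, 0.3088]
tool_rot: [-0.064, 0.998, 0.001, -0.0]
ft_force: [0.7, 0.5, -0.2]
grip_width: 0.0827
```

```bash
python3 - <<'E'
from h import *
o=robot.get_obs();p=o["position"];q=o["tool_rot"];yaw=2*np.degrees(np.arctan2(q[1],q[0]))-90;print(p,yaw)
ims=look("b9",[("sq",.51,-.3528,.040,np.radians(1.2)),("psq",.444,-.166,0,np.radians(7.3))],.48,-.26,.05,65,55,5.8)
E
```

```text
[ 0.59521924 -0.26727923  0.30875111] 97.36831535358729
```

View pics/b9.png

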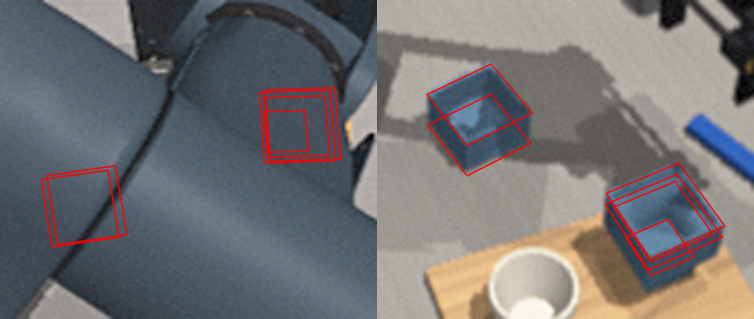

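View pics/top_b9.png

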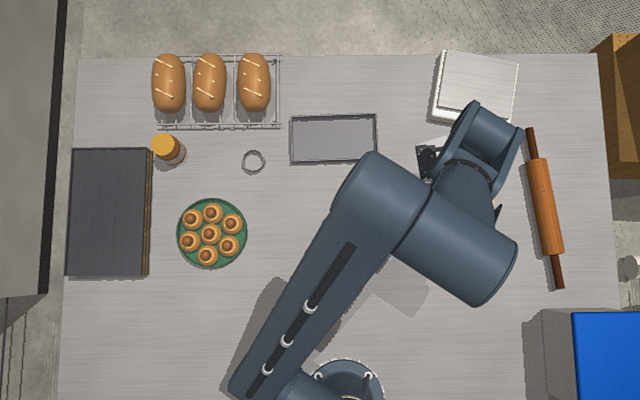

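```bash
python3 - <<'E'
from h import *
t=load("0")["top"]
x0,y0=280,104
cv2.imwrite("pics/cr.png",cv2.resize(t[y0:y0+68,x0:x0+108,::-1],None,fx=7,fy=7,interpolation=cv2.INTER_CUBIC))
E
```

```text
(no output)
```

View pics/cr.png

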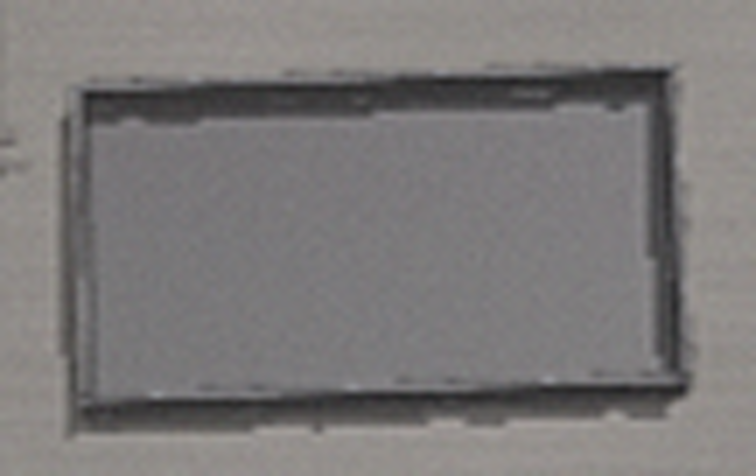

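```bash
python3 - <<'E'
from h import *
P=np.array([ray("top",((u+.5)/7-.5+280,(v+.5)/7-.5+104),.03) for u,v in [(66,83),(672,68),(686,387),(74,403)]])
d=np.roll(P,-1,0)-P
print(P.mean(0)[:2].round(4),np.linalg.norm(d,axis=1).round(4),np.degrees(np.arctan2(d[:,1],d[:,0])).round(1))
E
```

```text
[0.698  0.0145] [0.2399 0.129  0.239  0.1292] [ -89.2 -179.1   90.9    1.3]
```

drive_tool(
  plan=[
    [[-0.86,0.57,0,0,0,0],[-0.86,0.58,0,0,0,0],[-0.87,0.58,0,0,0,0],[-0.87,0.58,0,0,0,0],[-0.87,0.58,0,0,0,0],[-0.87,0.58,-0.4,0,0,0],[-0.85,0.58,-0.8,0,0,0],[0,0,-0.8,0,0,0]],
  ],
  grip=0,
)

```text
time: 44.52
position: [0.4399, -0.1683, 0.2592]
tool_rot: [-0.061, 0.998, 0.001, -0.001]
ft_force: [-0.2, -0.3, -0.6]
grip_width: 0.0872
```

```bash
python3 - <<'E'
from h import *
o=robot.get_obs();p=o["position"];q=o["tool_rot"];yaw=2*np.degrees(np.arctan2(q[1],q[0]))-90;print(p,yaw)
look("c1",[("psq",p[0],p[1],0,np.radians(yaw-90))],p[0],p[1],.04,40,35,9,cams=("side",))
E
```

```text
[ 0.4398796  -0.16828077  0.2591915 ] 97.03280395978808
```

View pics/c1.png

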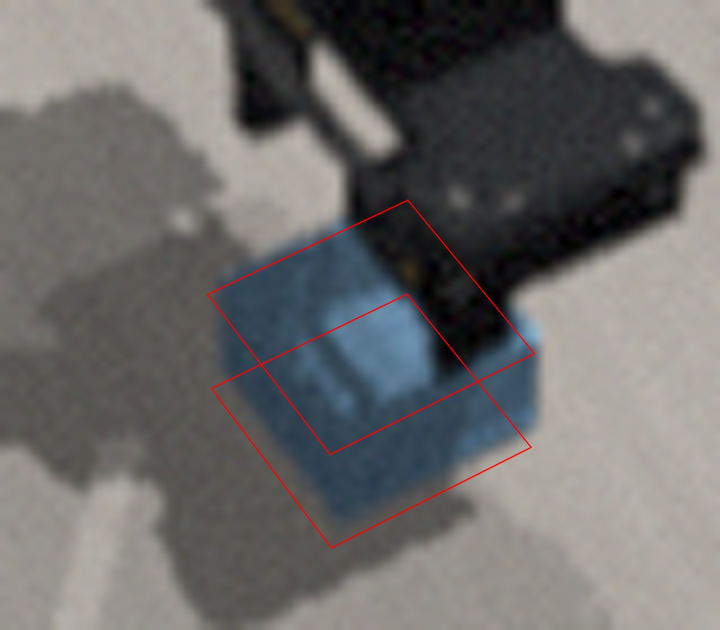

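drive_tool(
  plan=[
    [[0.16,0.12,-0.6,0,0,0],[0,0,-0.4,0,0,0],[0,0,0,0,0,0],[0,0,0,0,0,0]],
  ],
)

```text
time: 45.12
position: [0.4463, -0.1662, 0.2345]
tool_rot: [-0.062, 0.998, -0.0, 0.0]
ft_force: [0.2, -0.3, 0.4]
grip_width: 0.0868
```

drive_tool(
  plan=[
    [[-0.08,0.04,-0.6,0,0,0],[0,0,-0.5,0,0,0],[0,0,-0.28,0,0,0],[0,0,0,0,0,0]],
  ],
)

```text
time: 45.62
position: [0.4442, -0.1651, 0.1995]
tool_rot: [-0.062, 0.998, 0.0, -0.0]
ft_force: [-0.5, 0.2, 0.4]
grip_width: 0.0869
```

drive_tool(
  plan=[
    [[0,0,0,0,0,0],[0,0,0,0,0,0],[0,0,0,0,0,0]],
  ],
  grip=1,
)

```text
time: 46.0
position: [0.4443, -0.1652, 0.2003]
tool_rot: [-0.062, 0.998, -0.0, 0.0]
ft_force: [-0.1, -0.2, 0.2]
grip_width: 0.0651
```

drive_tool(
  plan=[
    [[0,0,0.5,0,0,0],[0,0,0.8,0,0,0],[0,0,0.8,0,0,0],[0.5,0.3,0.8,0,0,0],[0.9,0.64,0.3,0,0,-0.2],[0.9,0.64,0,0,0,-0.3],[0.9,0.64,0,0,0,-0.3],[0.9,0.64,0,0,0,-0.25]],
  ],
)

```text
time: 47.0
position: [0.5471, -0.0929, 0.2808]
tool_rot: [-0.006, 1.0, -0.0, 0.0]
ft_force: [0.1, -0.3, -1.4]
grip_width: 0.0641
```

drive_tool(
  plan=[
    [[0.9,0.64,0,0,0,0],[0.9,0.64,0,0,0,0],[0.9,0.64,0,0,0,0],[0.9,0.64,0,0,0,0],[0.9,0.64,0,0,0,0],[0.9,0.64,0,0,0,0],[0.5,0.4,0,0,0,0],[0,0,0,0,0,0]],
  ],
)

```text
time: 48.0
position: [0.6943, 0.013, 0.2801]
tool_rot: [-0.007, 1.0, -0.0, -0.0]
ft_force: [-1.2, -0.2, -1.6]
grip_width: 0.0635
```

```bash
python3 - <<'E'
from h import *
o=robot.get_obs();p=o["position"];q=o["tool_rot"];yaw=2*np.degrees(np.arctan2(q[1],q[0]))-90;print(p,yaw)
look("c2",[("psq",p[0],p[1],.004,np.radians(yaw-90)),("psq",p[0],p[1],p[2]-.2,np.radians(yaw-90))],p[0],p[1],.04,55,45,7,cams=("side",))
E
```

```text
[0.69432123 0.01298201 0.28013788] 90.8407885678649
```

View pics/c2.png

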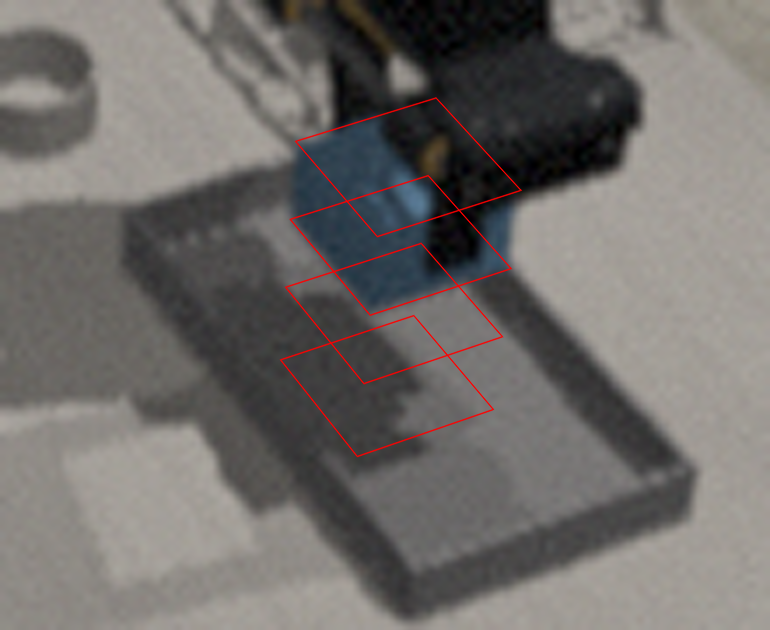

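drive_tool(
  plan=[
    [[0.1,0.05,-0.8,0,0,0],[0,0,-0.8,0,0,0],[0,0,-0.7,0,0,0],[0,0,-0.4,0,0,0],[0,0,-0.15,0,0,0],[0,0,0,0,0,0],[0,0,0,0,0,0]],
  ],
)

```text
time: 48.98
position: [0.6971, 0.0136, 0.2095]
tool_rot: [-0.007, 1.0, -0.0, 0.001]
ft_force: [1.1, -0.2, -1.6]
grip_width: 0.064
```

drive_tool(
  plan=[
    [[0,0,-0.12,0,0,0],[0,0,-0.08,0,0,0],[0,0,0,0,0,0],[0,0,0,0,0,0]],
  ],
)

```text
time: 49.48
position: [0.6969, 0.0136, 0.2044]
tool_rot: [-0.007, 1.0, -0.0, 0.0]
ft_force: [-0.8, -0.0, 3.7]
grip_width: 0.0639
```

Contact on the crate floor. Release and rise.

drive_tool(
  plan=[
    [[0,0,0,0,0,0],[0,0,0,0,0,0],[0,0,0,0,0,0]],
  ],
  grip=0.05,
)

```text
time: 49.85
position: [0.6967, 0.0136, 0.2034]
tool_rot: [-0.007, 1.0, 0.0, -0.0]
ft_force: [-0.3, -0.4, 0.4]
grip_width: 0.0807
```

drive_tool(
  plan=[
    [[0,0,0.4,0,0,0],[0,0,0.8,0,0,0],[0,0,0.9,0,0,0],[0,0,0.9,0,0,0],[0,0,0.9,0,0,0],[-0.9,0,0.5,0,0,0],[-1,0,0,0,0,0],[-1,0,0,0,0,0]],
  ],
)

```text
time: 50.85
position: [0.6237, 0.0136, 0.316]
tool_rot: [-0.007, 1.0, -0.0, 0.002]
ft_force: [-0.3, -0.1, -0.1]
grip_width: 0.0827
```

drive_tool(
  plan=[
    [[-1,0,0,0,0,0],[-1,0,0,0,0,0],[-1,0,0,0,0,0],[-1,0,0,0,0,0],[-1,0,0,0,0,0],[-1,0,0,0,0,0],[0,0,0,0,0,0],[0,0,0,0,0,0]],
  ],
)

```text
time: 51.85
position: [0.4757, 0.0133, 0.3149]
tool_rot: [-0.007, 1.0, -0.0, 0.002]
ft_force: [-0.3, 0.7, 0.0]
grip_width: 0.0827
```

```bash
python3 - <<'E'
from h import *
ims=grab("d1")
q,e,s=fit_buns(ims["top"],[(.441,.3457),(.4788,.3942),(.4639,.2902),(.4045,.2986),(.5017,.3383),(.4188,.4029),(.3812,.3548)],.004)
t,_,_=fit_tin(ims["top"],np.array([.4413,.3469]))
print(t,e,s);print(q.round(4));print(np.hypot(*(q-t).T).round(4))
print(robot.get_obs()["position"])
it=[("bun",*a,.004,0) for a in q]
overlay(ims["side"],"side",it,(205,120,285,190),8,"pics/d1a.png")
it=[("sq",.51,-.3528,.012+.014*k,np.radians(1.2)) for k in range(3)]+[("psq",.697,.0136,.004,np.radians(.8))]
overlay(ims["side"],"side",it,(280,150,420,370),2.7,"pics/d1b.png")
overlay(ims["top"],"top",it,(280,100,500,280),3.4,"pics/d1c.png")
E
```

```text
[0.44178608 0.34692589] 126.35355632449057 2180.0
[[0.436  0.3466]
 [0.4773 0.3966]
 [0.4636 0.2903]
 [0.4045 0.2989]
 [0.492  0.343 ]
 [0.4179 0.4027]
 [0.4121 0.3401]]
[0.0058 0.0611 0.0607 0.0608 0.0503 0.0606 0.0304]
[0.47568105 0.01334644 0.31432303]
```

View pics/d1a.png

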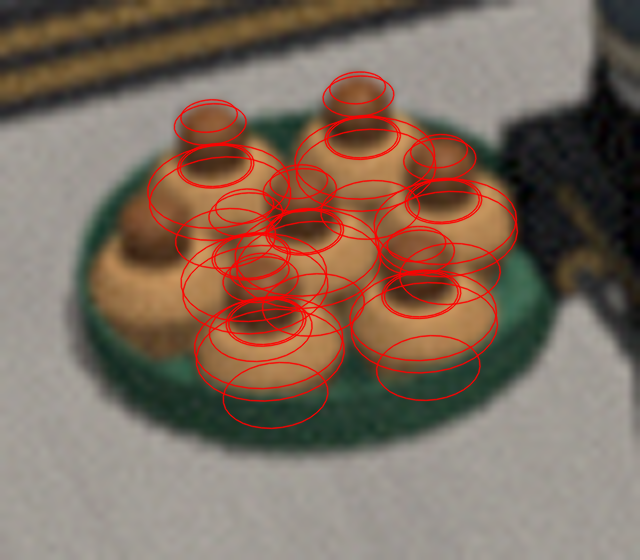

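View pics/d1b.png

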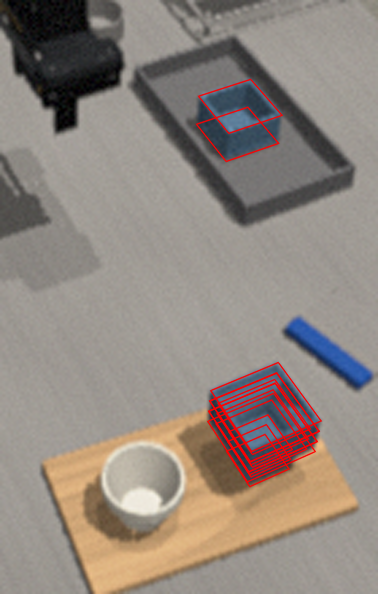

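View pics/d1c.png

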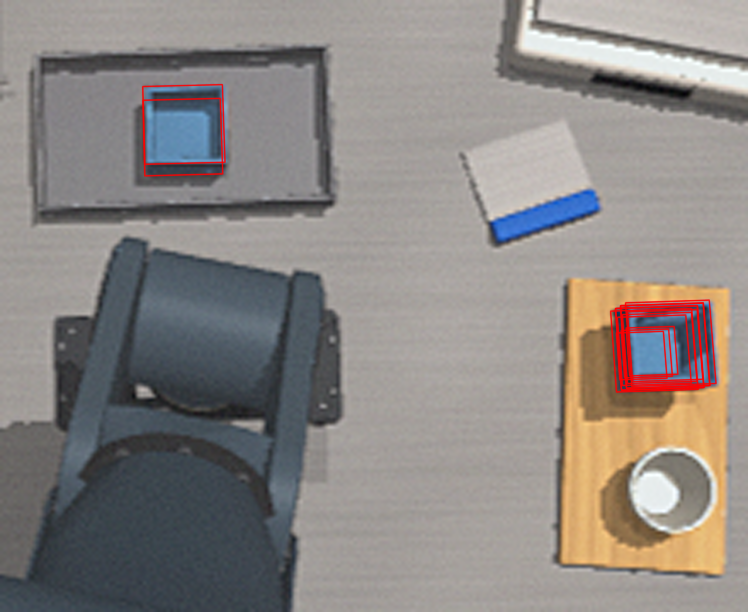

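View pics/top_d1.png

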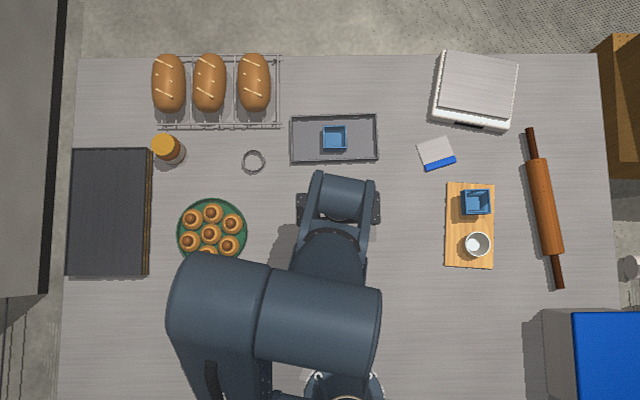

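```bash
python3 - <<'E'
from h import *
ims=load("_b9")
q,e,s=fit_buns(ims["top"],[(.441,.3457),(.4788,.3942),(.4639,.2902),(.4045,.2986),(.5017,.3383),(.4188,.4029),(.3812,.3548)],.004)
t,_,_=fit_tin(ims["top"],np.array([.4413,.3469]))
from scipy.spatial.distance import pdist
print(t,e,s);print(q.round(4));print(np.hypot(*(q-t).T).round(4),pdist(q).min())
im2=load("_d1")
overlay(im2["side"],"side",[("bun",*a,.004,0) for a in q],(205,120,285,190),8,"pics/d2.png")
E
```

```text
[0.4413353  0.34688171] 72.51207996924259 2411.0
[[0.4367 0.3468]
 [0.4771 0.3966]
 [0.4636 0.2901]
 [0.4046 0.2986]
 [0.492  0.3435]
 [0.4179 0.4027]
 [0.3803 0.3543]]
[0.0046 0.0613 0.061  0.0606 0.0508 0.0605 0.0615] 0.055238203770581494
```

View pics/d2.png

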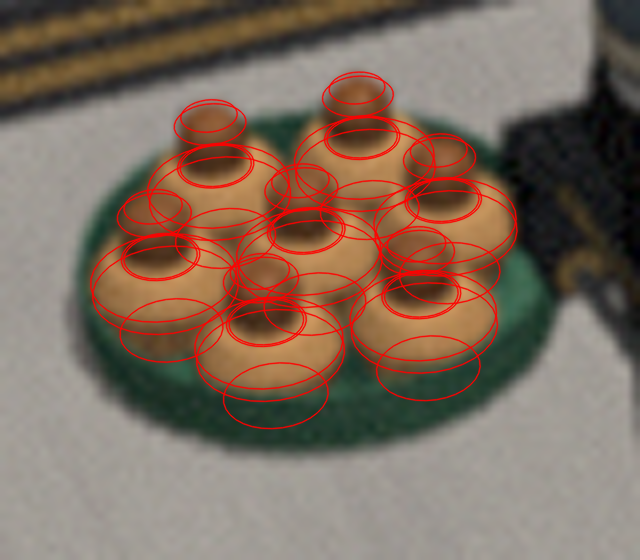

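drive_tool(
  plan=[
    [[0.05,0.95,0,0,0,0.6],[0.05,0.95,0,0,0,0.6],[0.05,0.95,0,0,0,0.6],[0.05,0.95,0,0,0,0.6],[0.05,0.95,0,0,0,0.6],[0.05,0.95,0,0,0,0.6],[0.05,0.95,0,0,0,0.6],[0.05,0.95,0,0,0,0.6]],
  ],
  grip=0.52,
  force=20,
)

```text
time: 52.95
position: [0.4852, 0.2047, 0.3137]
tool_rot: [-0.256, 0.967, -0.0, 0.001]
ft_force: [0.9, -0.2, -0.5]
grip_width: 0.0419
```

drive_tool(
  plan=[
    [[0.05,0.95,0,0,0,0.6],[0.05,0.95,0,0,0,0.6],[0.05,0.95,0,0,0,0.6],[0.05,0.95,0,0,0,0.6],[0.05,0.95,0,0,0,0.6],[0,0.75,0,0,0,0.57],[0,0,0,0,0,0],[0,0,0,0,0,0]],
  ],
)

```text
time: 53.95
position: [0.4904, 0.3407, 0.3135]
tool_rot: [-0.43, 0.903, -0.0, -0.0]
ft_force: [0.4, 0.6, -0.1]
grip_width: 0.0415
```

drive_tool(
  plan=[
    [[0.06,0.11,-0.7,0,0,0],[0,0,-0.7,0,0,0],[0,0,-0.4,0,0,0],[0,0,0,0,0,0],[0,0,0,0,0,0]],
  ],
)

```text
time: 54.58
position: [0.4922, 0.3439, 0.2688]
tool_rot: [-0.43, 0.903, -0.0, 0.0]
ft_force: [-0.0, 0.3, -0.4]
grip_width: 0.0417
```

```bash
python3 - <<'E'
from h import *
o=robot.get_obs();p=o["position"];q=o["tool_rot"];yaw=2*np.degrees(np.arctan2(q[1],q[0]))-90;print(p,yaw)
look("e1",[("bun",p[0],p[1],.004,0)],p[0],p[1],.04,40,35,9,cams=("side",))
E
```

```text
[0.4921547  0.34386009 0.2687712 ] 140.9832505358284
```

View pics/e1.png

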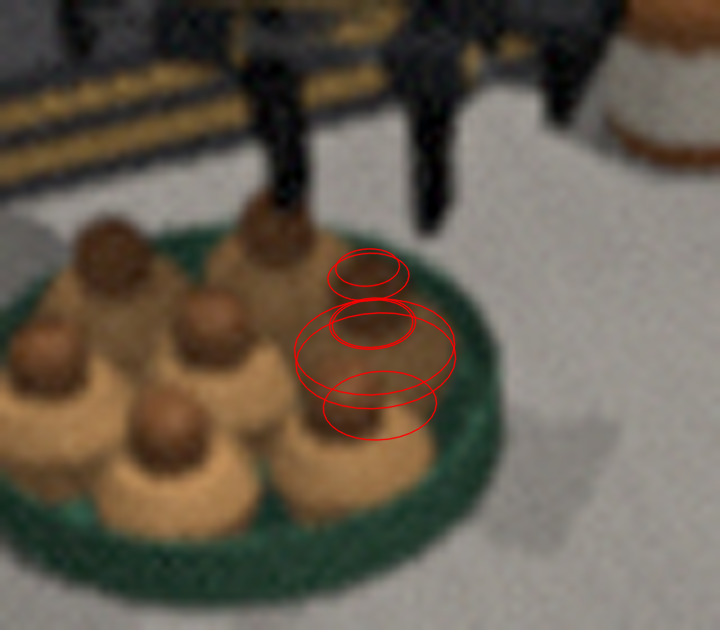

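drive_tool(
  plan=[
    [[0,0,-0.7,0,0,0],[0,0,-0.6,0,0,0],[0,0,-0.31,0,0,0],[0,0,0,0,0,0],[0,0,0,0,0,0]],
  ],
)

```text
time: 55.3
position: [0.4921, 0.3439, 0.2285]
tool_rot: [-0.43, 0.903, -0.0, 0.0]
ft_force: [0.2, -0.4, -0.3]
grip_width: 0.0415
```

drive_tool(
  plan=[
    [[0,0,0,0,0,0],[0,0,0,0,0,0],[0,0,0,0,0,0]],
  ],
  grip=1,
)

```text
time: 55.68
position: [0.492, 0.3439, 0.2289]
tool_rot: [-0.43, 0.903, -0.0, 0.0]
ft_force: [0.3, -0.2, 0.6]
grip_width: 0.0276
```

drive_tool(
  plan=[
    [[0,0,0.12,0,0,0],[0.1,-0.06,0,0,0,0],[0.15,-0.1,0,0,0,0],[0.12,-0.08,0,0,0,0],[0,0,0,0,0,0],[0,0,-0.1,0,0,0],[0,0,0,0,0,0]],
  ],
)

```text
time: 56.55
position: [0.5012, 0.3379, 0.2289]
tool_rot: [-0.43, 0.903, -0.0, -0.0]
ft_force: [-0.6, 0.3, -0.5]
grip_width: 0.0272
```

drive_tool(
  plan=[
    [[0,0,-0.02,0,0,0],[0,0,0,0,0,0],[0,0,0,0,0,0]],
  ],
  grip=0.52,
)

```text
time: 56.92
position: [0.5012, 0.3379, 0.2285]
tool_rot: [-0.43, 0.903, 0.0, -0.0]
ft_force: [-0.2, -0.4, -0.1]
grip_width: 0.0403
```

drive_tool(
  plan=[
    [[0,0,0.5,0,0,0],[0,0,0.6,0,0,0],[0,0,0.6,0,0,0],[-0.8,0.12,0,0,0,0],[-0.8,0.12,0,0,0,0],[-0.7,0.12,0,0,0,0],[-0.28,0,0,0,0,0],[0,0,0,0,0,0]],
  ],
)

```text
time: 57.92
position: [0.4363, 0.347, 0.271]
tool_rot: [-0.431, 0.902, -0.0, -0.0]
ft_force: [0.3, 0.2, -1.0]
grip_width: 0.0419
```

```bash
python3 - <<'E'
from h import *
o=robot.get_obs();p=o["position"];q=o["tool_rot"];yaw=2*np.degrees(np.arctan2(q[1],q[0]))-90;print(p,yaw)
look("e2",[("bun",.5012,.3379,.004,0),("bun",.4367,.3468,.004,0),("bun",.4771,.3966,.004,0)],.44,.3468,.04,42,36,9,cams=("side",))
E
```

```text
[0.43626026 0.34700876 0.27099283] 141.0353966347436
```

View pics/e2.png

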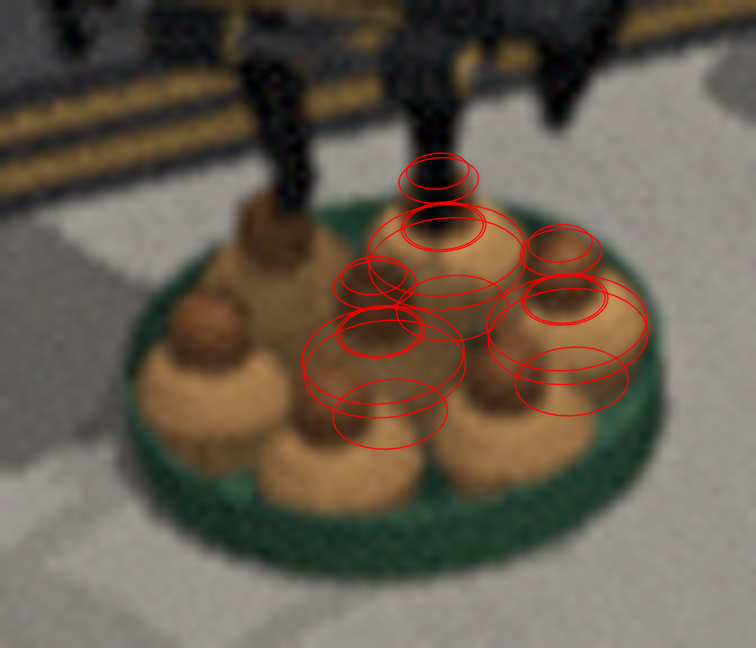

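drive_tool(
  plan=[
    [[0,0,-0.7,0,0,0],[0,0,-0.6,0,0,0],[0,0,-0.39,0,0,0],[0,0,0,0,0,0],[0,0,0,0,0,0]],
  ],
)

```text
time: 58.65
position: [0.437, 0.3469, 0.2289]
tool_rot: [-0.43, 0.903, -0.0, 0.0]
ft_force: [-0.3, -0.2, 0.7]
grip_width: 0.0422
```

drive_tool(
  plan=[
    [[0,0,0,0,0,0],[0,0,0,0,0,0],[0,0,0,0,0,0]],
  ],
  grip=1,
)

```text
time: 59.02
position: [0.4368, 0.3469, 0.2291]
tool_rot: [-0.43, 0.903, 0.0, 0.0]
ft_force: [-1.1, 0.1, 0.4]
grip_width: 0.0272
```

drive_tool(
  plan=[
    [[0,0,0.1,0,0,0],[0.09,-0.02,0,0,0,0],[0.09,-0.01,0,0,0,0],[0,0,0,0,0,0],[0,0,-0.1,0,0,0],[0,0,0,0,0,0]],
  ],
)

```text
time: 59.78
position: [0.4413, 0.3462, 0.229]
tool_rot: [-0.43, 0.903, 0.0, 0.0]
ft_force: [-1.4, 0.4, 3.0]
grip_width: 0.0274
```

Release, rise, and swing well clear for a final unobstructed look.

drive_tool(
  plan=[
    [[0,0,0,0,0,0],[0,0,0,0,0,0],[0,0,0,0,0,0]],
  ],
  grip=0.52,
)

```text
time: 60.15
position: [0.4412, 0.346, 0.2286]
tool_rot: [-0.43, 0.903, -0.0, -0.0]
ft_force: [0.1, 1.1, 0.2]
grip_width: 0.0408
```

drive_tool(
  plan=[
    [[0,0,0.5,0,0,0],[0,0,0.8,0,0,0],[0,0,0.9,0,0,0],[0,0,0.9,0,0,0],[0,-0.9,0.5,0,0,0],[0,-1,0,0,0,0],[0,-1,0,0,0,0],[0,-1,0,0,0,0]],
  ],
)

```text
time: 61.15
position: [0.4407, 0.2466, 0.319]
tool_rot: [-0.43, 0.903, -0.0, -0.0]
ft_force: [0.5, -0.3, -0.2]
grip_width: 0.0417
```

drive_tool(
  plan=[
    [[0.1,-1,0,0,0,0],[0.1,-1,0,0,0,0],[0.1,-1,0,0,0,0],[0.1,-1,0,0,0,0],[0.1,-1,0,0,0,0],[0.1,-1,0,0,0,0],[0.1,-1,0,0,0,0],[0.1,-1,0,0,0,0]],
  ],
)

```text
time: 62.15
position: [0.4603, 0.0469, 0.3189]
tool_rot: [-0.43, 0.903, 0.0, -0.001]
ft_force: [0.5, 0.4, 0.6]
grip_width: 0.0414
```

drive_tool(
  plan=[
    [[0.1,-1,0,0,0,0],[0.1,-1,0,0,0,0],[0.1,-1,0,0,0,0],[0.1,-1,0,0,0,0],[0.1,-1,0,0,0,0],[0,0,0,0,0,0],[0,0,0,0,0,0]],
  ],
)

```text
time: 63.02
position: [0.4728, -0.0763, 0.3187]
tool_rot: [-0.43, 0.903, 0.001, -0.0]
ft_force: [-0.2, -0.7, 0.1]
grip_width: 0.042
```

```bash
python3 - <<'E'
from h import *
from scipy.spatial.distance import pdist
ims=grab("f1")
q,e,s=fit_buns(ims["top"],[(.441,.3463),(.4771,.3966),(.4636,.2901),(.4046,.2986),(.5012,.338),(.4179,.4027),(.3803,.3543)],.004)
t,_,_=fit_tin(ims["top"],np.array([.4413,.3469]))
print(t,e,s);print(q.round(4));print(np.hypot(*(q-t).T).round(4),pdist(q).min())
overlay(ims["side"],"side",[("bun",*a,.004,0) for a in q],(205,120,285,190),8,"pics/f1a.png")
print(robot.get_obs()["position"],robot.get_obs()["time"])
E
```

```text
[0.44133526 0.3469021 ] 74.11673971549403 2408.0
[[0.4414 0.3455]
 [0.477  0.3969]
 [0.4636 0.2901]
 [0.4048 0.2993]
 [0.5019 0.3369]
 [0.4183 0.4029]
 [0.3802 0.3542]]
[0.0014 0.0615 0.061  0.0601 0.0614 0.0605 0.0616] 0.05900403627348651
[ 0.47307487 -0.07575976  0.31874863] 63.125
```

View pics/f1a.png

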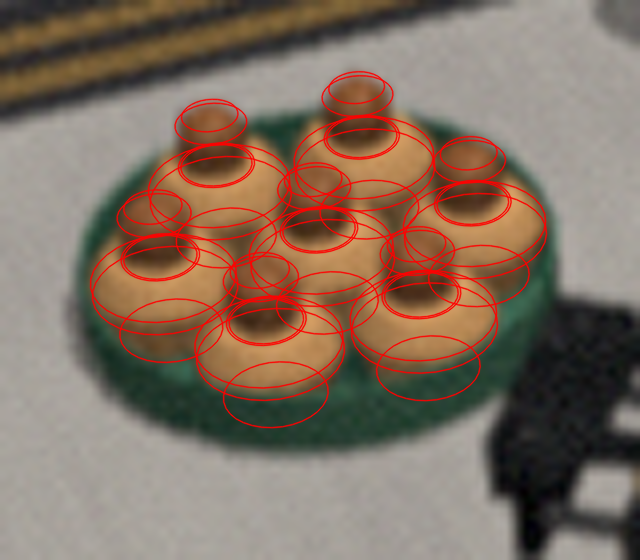

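View pics/top_f1.png

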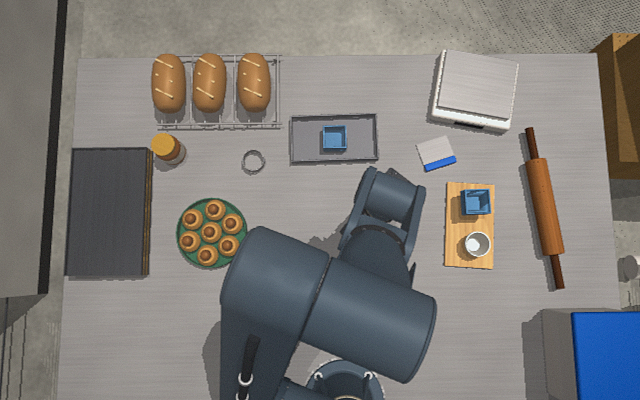

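View pics/side_f1.png

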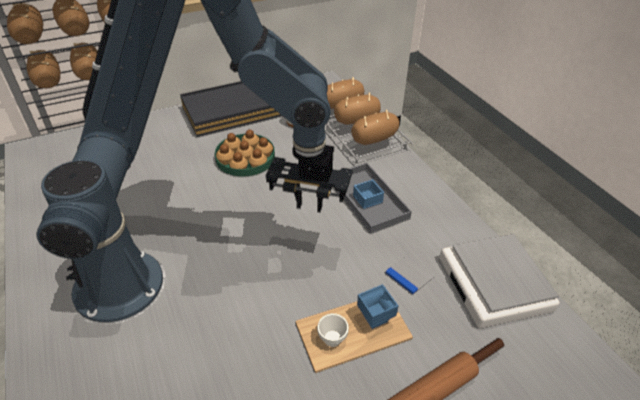

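```bash
python3 -c "
from rig import robot
print(robot.hand_in())"
```

```text
the job is handed in; nothing more can be done
None
```

The bench is cleared and the job is handed in at about 63 s, with the gripper clear of everything; no verdict was reported.

**Brioches:** All three loose brioches are in the tin. After I placed it, the first one was found about 10 mm nearer the middle, most likely from the expected knock. It had pushed the middle brioche 4–5 mm off centre and another by about 2 mm. I moved the first one and the middle one back and left the third. The last top picture shows one flat layer of seven, with the six outer ones 60–62 mm from the middle. The closest pair of centres is 59 mm apart, so none touch.

**Cups:** The scene had two loose square cups and no loose round ones. Both are nested on the square cup on the board. Each met resistance within about 1 mm of its fully seated height, and both cameras show an upright stack of three.

**Pot:** Only the square pot was present. It stands upright on the crate floor near the centre.

**Bystanders:** The pastry ring, scraper and jar look unmoved in the last top picture.

**Disagreements:** The side camera put objects 2–5 mm further in y than the top camera for points at the right of the bench. I checked this against the gripper's position at each grasp. One fit of the tin was wrong because the arm hid part of it, so I replaced it with a fit from a clear picture.

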